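# Swap the jars in the clamp rack

### The arm

A 6-joint arm with a two-finger parallel gripper is mounted at the origin on the work surface. World frame = base frame: x ahead of the robot, y to its left, z up, the work surface at z = 0. Lengths are in m, angles in rad, forces in N, time in s.
With the tool pointing down it reaches from about 0.375 to 0.925 m from the base axis. Payload 5.7 kg.
Tool frame: the origin (TCP) lies at the very end of the fingers, on their centre line; the grasp point (between the pads) lies 19 mm behind it; z points along the fingers, y is the line along which they close (so a half turn about z gives the same grasp; the last joint's range is limited). The gripper opens to 88 mm and grips with 3 to 60 N. Pads are 20 mm wide; open, the fingers measure 115 mm over their backs; the gripper's body (75 mm by 178 mm) begins 61 mm behind the grasp point.
Start: joints at [-1.327, 0.359, 1.51, -0, 1.272, -0.115], TCP at [0.211, -0.562, 0.223] pointing down, gripper open.
Joint ranges: [-2.97, 2.97], [-1.01, 2.36], [0.21, 2.38], [-0.96, 4.11], [0.2, 2.71], [-2.98, 2.98]. Speed limits (rad/s): [2.39, 2.39, 3.14, 3.14, 3.14, 3.14].

### API

Orientations are given as a unit quaternion [x, y, z, w].
In Python, from workcell import manip gives the robot as it stands. The module is installed in compiled form; this text tells all that it offers.
- The arm moves only by the shell command python3 -m jog 'ROWS' [FORCE]. ROWS is JSON, one flat list of numbers, 5 for each row, row after row: the shift along the tool's x, y, z scaled (see below), then the turn about the tool's z scaled (see below), then the opening, from -1 (shut) to 1 (fully open), so that 0 is half open. In form: [x, y, z, turn, jaw, x, y, z, turn, jaw, ...]. A call has 1 to 20 rows; each row shifts and turns the commanded pose from where the row before left it, along the tool's axes as they then stand; what a row does not reach is not made up. The controller multiplies each number of a shift by 1000 mm and each number of a turn by 45 degrees. A row lasts 1/12 s, in which the tool goes at most 41.7 mm and 7.16 degrees, less where a joint would pass 70% of its speed; a pose out of reach is approached as far as the arm can. A call with a number of a shift or a turn outside -1 to 1 is refused whole. A call with a gripper value outside its range is refused whole. The fingers move at their own pace and stop on an object; FORCE is the grip in N (left out, the last holds). Time passes only in rows, so rows that do not move let the fingers close. It gives the time, the measured TCP pose, the force, the opening and the grip force at its end, in the units of the state.
- manip.read_state(): the state, without advancing time (a new reading comes with each control period).
- manip.read_camera(name): name is "scene" or "top" or "wrist"; returns the picture (384x512x3 uint8, red, green, blue); there is no depth.
- manip.camera_model(name): a dict with "mtx" (3x3 intrinsics, pixels), "dist_coeffs" ([k1, k2, p1, p2, k3] as OpenCV has them; the pictures are not rectified), "R" (3x3) and "t" (3): a world point X has camera coordinates R X + t; the wrist camera has in their place "tool_from_camera" (4x4, takes a point from camera to tool coordinates, whose origin is the TCP and whose axes are the flange's). Camera axes: x right, y down, z forward; pixel columns grow to the right and rows downward; lengths in m; the calibration is good to about 2 mm. A picture is of the moment at which its call begins: read the wrist's pose just before it. camera_model takes no time and is no camera call.
- manip.job_done(): hands the job in; it is judged then, once.
The state is a dict: "time": time; "joint_pos": joint angles; "qvel": joint speeds; "joint_torque": joint torques, N m; "ee_pos": TCP position; "eef_rot": TCP orientation; "wrist_force": force on the tool from outside, world axes, zero at the start; "moment": the same for the moment, N m; "gripper_width": opening from 0.0 (shut) to 1.0 (fully open); "grip_force": force on a finger pad.
Only numpy, scipy, OpenCV 4.12 (cv2) and the standard library are available. Lean on these libraries where they do the work, as an engineer would, in place of code of your own. Each camera call takes 0.05 s, during which the arm holds its last target. There are 200 camera calls.

### The job

Flip the clamp lever of the jar rack open, take the finished jar out and stand it upright in the steel tray, and stand every jar waiting on the desk upright in a bay of its own with the pointer on its cap facing that bay's mark on the rear rail. When all are in, flip the lever back past its centre so that it snaps shut and clamps them, and leave the other things on the desk alone.

Things in the scene. Friction and masses are not known exactly. Their poses are not given: they have to be found in the camera images.
- jarA_mid (a point): one of the new jars waiting on the desk (may be absent): white sample jar, 46 mm across, 80 mm tall, about 220 g, straight sided, weighted steel foot 22 mm tall, grey cap; a black pointer ridge 5 mm tall on the cap runs from its centre to its edge, above the side label. This point is the centre of the jar, 40 mm above its underside; z is its axis (up), x the way the pointer faces
- jarB_mid (a point): another waiting jar (may be absent), the same as jarA
- jarC_mid (a point): another waiting jar (may be absent), the same as jarA
- jarF_mid (a point): the finished jar, the one that is clamped in the rack (bay3) at the start; the same as jarA in all else
- bay1 (a point): the rack's bay next to the lever: where the centre of a jar's underside belongs, on top of the 14 mm base plate. Axes: x to the rear rail and the bay's mark, y along the row towards the lever, z up. Bays are 78 mm apart, parted by dividers 10 mm thick, 30 mm tall, so 68 mm are free along y
- bay2 (a point): the middle bay; as bay1. In each bay the rear rail's face is 23 mm to +x, its top 30 mm above the plate, and the bay's mark is a raised black diamond 6 mm tall on it, at x = +30 mm, y = 0
- bay3 (a point): the bay farthest from the lever; as bay1. The jaw bar on the -x side of all bays is 26 mm tall above the plate; its face stands 23 mm to -x when clamped and 35 mm when open, so that 58 mm are free along x; as it clamps it pushes the jars up against the rail
- lever (a joint): angle of the over-centre lever, rad: 0 = clamped, leaning to the rack's +x, 30 degrees above level; 2.1 = open, leaning to the rack's -x (to the robot), 30 degrees above level. Dead centre at 0.4: below it the lever snaps to 0 by itself, above it a spring drives it back open. It takes up to about 10 N at the handle
- lever_hinge (a point): centre of the lever's hinge, at the end of the rack beyond bay1, 60 mm above the desk; the hinge axis is y and the axes are those of the bays
- lever_grip (a point): middle of the lever's black handle, a round bar 14 mm thick along the hinge axis; 47 mm of it stick out of the arm, away from the bays. At lever angle q it is 85 cos(30 deg + q) mm to +x, 85 sin(30 deg + q) mm above and 31 mm to +y (outward) of lever_hinge. It can be pinched from above, a finger on either side along x, and turns in the grip
- tray_in (a point): centre of the inner floor of the steel outgoing tray, 140 x 140 mm outside, walls 24 mm tall and 4 mm thick; the floor is about 4 mm above the desk
- jarA_pointer (a point): outer end of jarA's pointer ridge, on top of the cap, 20 mm from the jar's axis
- jarB_pointer (a point): the same on jarB
- jarC_pointer (a point): the same on jarC
- tape: bystander: roll of paper tape lying flat, 68 mm across, 24 mm tall
- gel: bystander: white hand-gel bottle, 60 mm across, 150 mm tall
- radio: bystander: black hand radio standing up, 36 x 58 x 100 mm with a 70 mm aerial
- phone: bystander: black phone lying flat, 150 x 72 x 10 mm
- stapler: bystander: stapler, 130 x 32 x 43 mm
- pen: bystander: pen, 135 mm long, lying on a form pad
Mind the look-alikes: they are no part of the job. Leave any purple look-alike of the part that bears jarC_mid alone.

How it is judged:
By the outcome, as a careful person would: the job done as asked, in the order asked, and still so for the second after the job is handed in, with the robot touching nothing.
Of jarA, jarB, jarC only 2 to 3 are there at a start; the rules pass over those that are not, and their reading is None.
At some moment in a run one of jarA, jarB, jarC may be knocked a few centimetres aside while the robot is not near it.
Once in a run the grip may slacken for a moment while it holds something.
It also fails if it takes over 200 s, if anything falls off the work surface, if the arm or the gripper's body presses on something with over 40 N, if the wrist force passes 120 N, or if a joint passes its speed limit or range.

## Working session

There is one attempt and no reset: what is moved stays moved. The work goes in short steps, Python scripts to look and compute and a shell command to move; the robot and the scene stay as the last step left them, time stands still between calls to the robot, and variables do not carry over. Pictures are saved under pics/ and viewed, at most 14 in all, crops included, and the job is handed in when it is done.

```bash
mkdir -p pics
cat > h.py <<'E'
import numpy as np, cv2
from scipy.spatial.transform import Rotation as Rn
from workcell import manip
def snap(n,f,crop=None,scale=1):
    im=manip.read_camera(n); cv2.imwrite('pics/raw_'+f+'.png',im[:,:,::-1]); 
    o=im[:,:,::-1]
    if crop: o=o[crop[1]:crop[3],crop[0]:crop[2]]
    o=cv2.resize(o,None,fx=scale,fy=scale,interpolation=cv2.INTER_CUBIC)
    cv2.imwrite('pics/'+f+'.png',o); return im
def RT(n,st=None):
    m=manip.camera_model(n)
    K=np.array(m['mtx']);d=np.array(m['dist_coeffs'])
    if 'R' in m: return K,d,np.array(m['R']),np.array(m['t'])
    st=st or manip.read_state()
    T=np.eye(4);T[:3,:3]=Rn.from_quat(st['eef_rot']).as_matrix();T[:3,3]=st['ee_pos']
    C=np.linalg.inv(T@np.array(m['tool_from_camera']))
    return K,d,C[:3,:3],C[:3,3]
def ray(n,uv,z,st=None):
    K,d,R,t=RT(n,st)
    p=cv2.undistortPoints(np.array(uv,float).reshape(-1,1,2),K,d).reshape(-1,2)
    D=np.c_[p,np.ones(len(p))]@R; c=-R.T@t
    s=(z-c[2])/D[:,2]
    return c+D*s[:,None]
def proj(n,X,st=None):
    K,d,R,t=RT(n,st)
    return cv2.projectPoints(np.array(X,float).reshape(-1,1,3),cv2.Rodrigues(R)[0],t,K,d)[0].reshape(-1,2)
E
python3 - <<'E'
from h import *
snap('top','top1',scale=1.56);snap('scene','sc1',scale=1.56)
s=manip.read_state();print(s)
for n in('top','scene'):
  K,d,R,t=RT(n);print(n,-R.T@t,R[2],K[0,0],d)
print(manip.camera_model('wrist'))
E
```

```text
{'time': 0.1, 'joint_pos': array([-1.32709014e+00,  3.59445377e-01,  1.51132860e+00, -2.64900656e-06,
        1.27250275e+00, -1.15097288e-01]), 'qvel': array([ 0.00089004, -0.00250961, -0.00553191,  0.00013466,  0.00222797,
       -0.00192396]), 'joint_torque': array([-9.49273044e-05, -5.16357207e+01, -2.71408367e+01,  6.76338980e-02,
        2.76232726e-02, -3.92053119e-05]), 'ee_pos': array([ 0.21053298, -0.56117794,  0.2218846 ]), 'eef_rot': array([ 9.83950205e-01,  1.78441266e-01, -5.53725673e-05, -8.40216602e-04]), 'wrist_force': array([ 0.06591901,  0.48211294, -0.20391504]), 'moment': array([-0.00958873, -0.0380835 , -0.03743691]), 'grip_force': 0.0, 'gripper_width': 0.9972189402893377}
top [ 0.27415041 -0.01381764  1.3424632 ] [ 0.21551896 -0.02783503 -0.97610286] 480.54651305115317 [0.03021061 0.         0.         0.         0.        ]
scene [ 1.17759064 -0.51370294  1.12779216] [-0.48022199  0.37156108 -0.79456227] 437.39838639914115 [-0.1521099  0.         0.         0.         0.       ]
{'mtx': array([[293.20688042,   0.        , 258.52179907],
       [  0.        , 293.20688042, 191.08093618],
       [  0.        ,   0.        ,   1.        ]]), 'dist_coeffs': array([-0.0019814,  0.       ,  0.       ,  0.       ,  0.       ]), 'tool_from_camera': array([[-2.20954688e-04, -9.65516736e-01, -2.60340901e-01,
         7.13783640e-02],
       [ 9.99999884e-01, -1.01856370e-04, -4.70961850e-04,
         5.40630912e-04],
       [ 4.28204169e-04, -2.60340974e-01,  9.65516646e-01,
        -1.62200114e-01],
       [ 0.00000000e+00,  0.00000000e+00,  0.00000000e+00,
         1.00000000e+00]])}
```

View pics/top1.png

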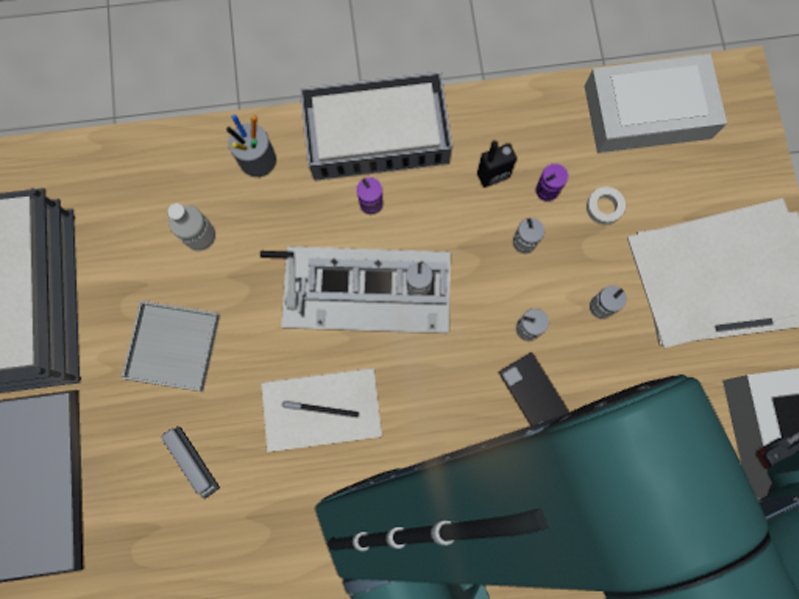

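View pics/sc1.png

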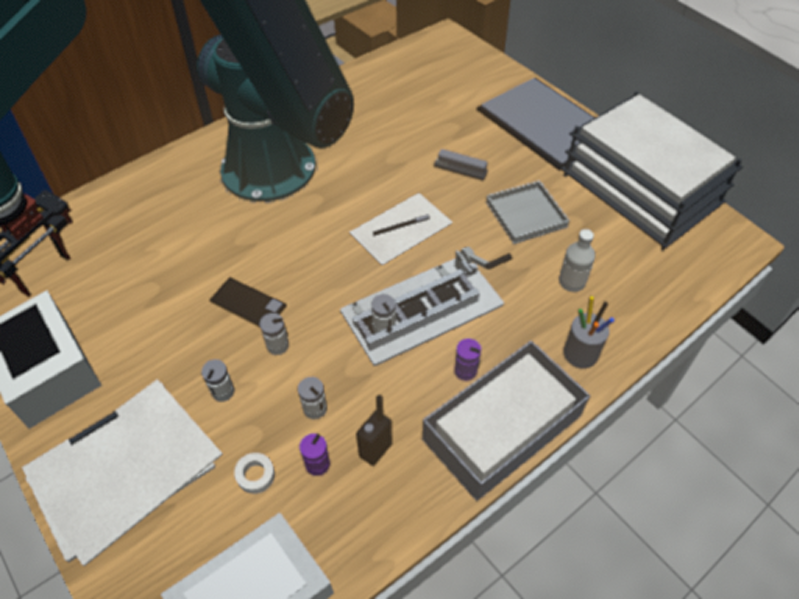

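The top view shows grey jars at (530,235), (533,323) and (608,301), and the finished jar in the rack at (420,280). The purple look-alikes at (370,195) and (552,182) are not mine to touch. The gel bottle is at (190,225) and the tray at (170,346). The lever handle is at (277,254), leaning away from the robot. I'll check this in a close crop.

Run:
```python
from h import *
im=cv2.imread('pics/raw_top1.png')
cv2.imwrite('pics/top1c.png',cv2.resize(im[105:225,155:415],None,fx=3,fy=3,interpolation=cv2.INTER_CUBIC))
```

```text
(no output)
```

View pics/top1c.png

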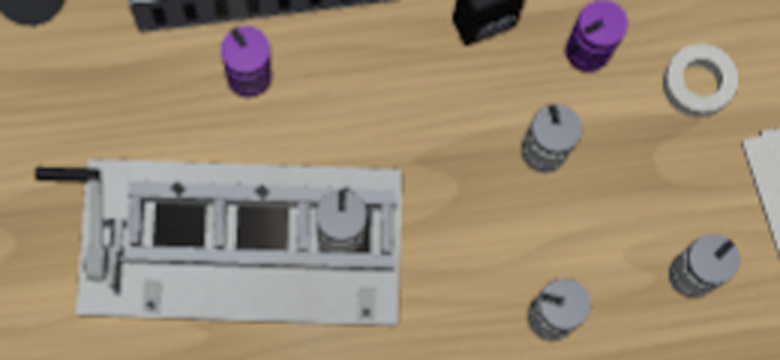

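The crop confirms the grey caps at (557,128), (562,305) and (714,260), with pointers up, left and up-right. The finished jar is at (342,213), the marks at (178,188) and (262,191), and the handle at about (36–98,174).

Run:
```python
from h import *
c=lambda p:(np.array(p,float)+.5)/3-.5+[155,105]
def r(n,p,z):
  X=ray('top',c(p),z);print(n,np.round(X,4).tolist());return X
for n,z,a,b in(('J1',.08,(557,128),(554,108)),('J2',.08,(562,305),(543,297)),('J3',.08,(714,260),(729,244)),('F',.094,(342,213),(344,192))):
  A=r(n,a,z)[0];B=ray('top',c(b),z+.005)[0];print(np.degrees(np.arctan2(*(B-A)[1::-1])))
M=r('marks',[(178,188),(262,191)],.050);d=M[0]-M[1];print(np.linalg.norm(d),np.degrees(np.arctan2(-d[0],d[1])))
r('handle',[(36,174),(98,174)],.1025)
r('plate',[(88,160),(402,171),(397,325),(78,314)],.014)
w=lambda p:(np.array(p,float)+.5)/1.5625-.5
T=ray('top',w([(142,303),(217,312),(203,389),(124,378)]),.024);print('tray',T.round(4).tolist(),T.mean(0))
r('purple',[(245,47),(602,20)],.08);
for n,p in(('phone',[(502,372),(530,354),(565,408),(540,425)]),('gel',[(178,212)]),('radio',[(497,150)]),('tape',[(606,205)])):
  print(n,ray('top',w(p),{'gel':.15,'radio':.1}.get(n,.02)).round(3).tolist())
```

```text
J1 [[0.6157, -0.2763, 0.08]]
2.0298058317299867
J2 [[0.4542, -0.2537, 0.08]]
62.53498664892856
J3 [[0.4768, -0.3944, 0.08]]
-50.79704834991025
F [[0.5592, -0.0711, 0.094]]
-13.056310958860458
marks [[0.6125, 0.074, 0.05], [0.5996, -0.0026, 0.05]]
0.07765549888043158 -9.565170479094212
handle [[0.6278, 0.1938, 0.1025], [0.6207, 0.1394, 0.1025]]
plate [[0.6603, 0.1584, 0.014], [0.6108, -0.1368, 0.014], [0.4649, -0.1112, 0.014], [0.5138, 0.1817, 0.014]]
tray [[0.5884, 0.4238, 0.024], [0.5547, 0.2932, 0.024], [0.4221, 0.3272, 0.024], [0.4593, 0.4616, 0.024]] [0.50611835 0.37642802 0.024     ]
purple [[0.7298, -0.0039, 0.08], [0.7128, -0.3345, 0.08]]
phone [[0.384, -0.194, 0.02], [0.409, -0.248, 0.02], [0.308, -0.292, 0.02], [0.285, -0.244, 0.02]]
gel [[0.704, 0.315, 0.15]]
radio [[0.764, -0.235, 0.1]]
tape [[0.662, -0.431, 0.02]]
```

```bash
cat >> h.py <<'E'
def th(s): 
    m=Rn.from_quat(s['eef_rot']).as_matrix()[:,0]; return np.degrees(np.arctan2(m[1],m[0]))
def plan(x,y,z,t,s=None):
    """turn first, then shift in tool axes"""
    s=s or manip.read_state();p=s['ee_pos'];h=th(s);e=(h-t+180)%360-180
    c,n=np.cos(np.radians(t)),np.sin(np.radians(t));d=np.array([x,y,z])-p
    print('turn %.4f (%.1f rows)'%(e/45,abs(e)/7.16),'shift %.4f %.4f %.4f'%(c*d[0]+n*d[1],n*d[0]-c*d[1],-d[2]),'(%.1f rows)'%(np.linalg.norm(d)/.0417),'th %.2f'%h,'F',s['wrist_force'].round(1),'g %.3f %.1f t %.1f'%(s['gripper_width']*88,s['grip_force'],s['time']))
E
python3 - <<'E'
from h import *
plan(.47,-.2,.3,80.4)
E
```

```text
turn -1.3298 (8.4 rows) shift 0.3994 0.1956 -0.0781 (10.8 rows) th 20.56 F [ 0.1  0.5 -0.2] g 87.755 0.0 t 0.1
```

```bash
python3 -m jog '[0,0,-0.03,-0.148,1, 0,0,-0.03,-0.148,1, 0,0,-0.018,-0.148,1, 0,0,0,-0.148,1, 0,0,0,-0.148,1, 0,0,0,-0.148,1, 0,0,0,-0.148,1, 0,0,0,-0.148,1, 0,0,0,-0.146,1]'
python3 -m jog '[0.032,0.016,0,0,1,0.032,0.016,0,0,1,0.032,0.016,0,0,1,0.032,0.016,0,0,1,0.032,0.016,0,0,1,0.032,0.016,0,0,1,0.032,0.016,0,0,1,0.032,0.016,0,0,1,0.032,0.016,0,0,1,0.032,0.016,0,0,1,0.032,0.016,0,0,1,0.032,0.016,0,0,1,0.015,0.004,0,0,1,0,0,0,0,1,0,0,0,0,1]'
python3 - <<'E'
from h import *
import json
s=manip.read_state();snap('wrist','w1',scale=1.5625);plan(.47,-.2,.3,80.4,s)
import pickle;pickle.dump(s,open('w1.pkl','wb'))
print(proj('wrist',[[.6157,-.2763,.08],[.4542,-.2537,.08],[.4768,-.3944,.08],[.5592,-.0711,.094]],s)*1.5625)
E
```

```text
time: 0.85
ee_pos: [0.2106, -0.5614, 0.3001]
eef_rot: [0.762, 0.648, 0.0, -0.001]
wrist_force: [-0.4, -0.4, -0.0]
gripper_width: 0.999
grip_force: 0.0
time: 2.1
ee_pos: [0.4703, -0.2004, 0.3003]
eef_rot: [0.763, 0.646, -0.0, -0.0]
wrist_force: [0.2, -0.9, -0.5]
gripper_width: 1.004
grip_force: 0.0
turn 0.0032 (0.0 rows) shift 0.0003 -0.0004 0.0003 (0.0 rows) th 80.54 F [ 0.2 -0.9 -0.5] g 88.314 0.0 t 2.1
[[581.63959625 319.2152276 ]
 [395.43137476 323.82148288]
 [443.71356496 458.39747894]
 [493.62186319  74.84933023]]
```

View pics/w1.png

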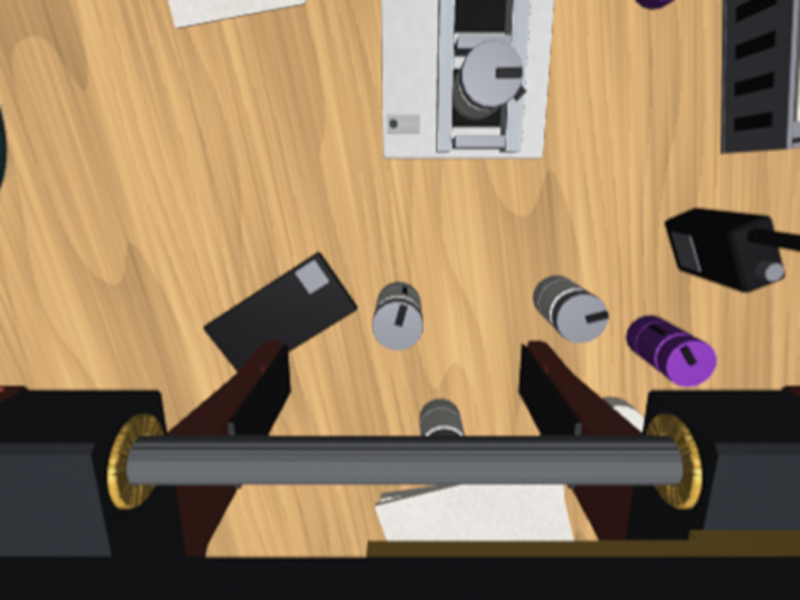

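The wrist view agrees with the estimates to about 2 mm: J1 is at (581,316), J2 at (397,323) and F at (492,74). Next is the lever.

Run:
```python
from h import *
plan(.59,.13,.26,80.4)
```

```text
turn 0.0013 (0.0 rows) shift 0.3466 0.0630 0.0404 (8.5 rows) th 80.46 F [-0.  -0.6  0. ] g 87.672 0.0 t 2.1
```

```bash
python3 -m jog '[0.035,0.0065,0.004,0,1,0.035,0.0065,0.004,0,1,0.035,0.0065,0.004,0,1,0.035,0.0065,0.004,0,1,0.035,0.0065,0.004,0,1,0.035,0.0065,0.004,0,1,0.035,0.0065,0.004,0,1,0.035,0.0065,0.004,0,1,0.035,0.0065,0.004,0,1,0.032,0.0045,0.004,0,1,0,0,0,0,1,0,0,0,0,1]'
python3 - <<'E'
from h import *
import pickle
s=manip.read_state();snap('wrist','w2',scale=1.5625);plan(.62,.13,.26,80.4,s)
pickle.dump(s,open('w2.pkl','wb'))
print(proj('wrist',[[.6278,.1938,.1025],[.6207,.1394,.1025],[.6125,.074,.05],[.5996,-.0026,.05]],s)*1.5625)
E
```

```text
time: 3.15
ee_pos: [0.5906, 0.1303, 0.26]
eef_rot: [0.763, 0.646, -0.001, -0.0]
wrist_force: [-0.9, -0.7, -0.4]
gripper_width: 1.0
grip_force: 0.0
turn 0.0014 (0.0 rows) shift 0.0046 0.0291 -0.0000 (0.7 rows) th 80.46 F [-0.9 -0.7 -0.4] g 88.027 0.0 t 3.1
[[442.21165463 177.93729664]
 [443.39242713 258.24514301]
 [439.8466345  323.64505279]
 [438.06252375 405.88835263]]
```

View pics/w2.png

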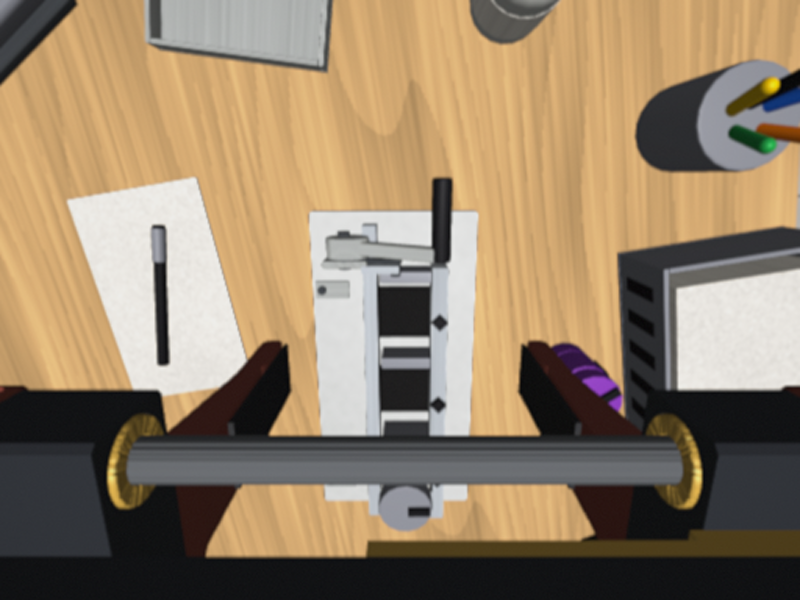

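The wrist view matches the predictions: handle (442,180)–(442,262), marks at (439,322) and (438,405). I'll refine the numbers and plan the grip on the lever.

Run:
```python
from h import *
import pickle
s=pickle.load(open('w2.pkl','rb'))
w=lambda p:(np.array(p,float)+.5)/1.5625-.5
H=ray('wrist',w([(442,181),(441.5,262)]),.106,s);print(H)
M=ray('wrist',w([(439.5,322.5),(438.5,405)]),.050,s);print(M);d=M[0]-M[1];print(np.linalg.norm(d),np.degrees(np.arctan2(-d[0],d[1])))
P=ray('wrist',w([(310,212),(477,212),(467,500),(327,500)]),.014,s);print(P)
for a,b in((0,3),(1,2)):
  d=P[a]-P[b];print(np.degrees(np.arctan2(-d[0],d[1])))
y=np.array([.166,.986]);g=H[0,:2]-.0235*y;print(g)
plan(*g,.0835,80.4)
```

```text
[[0.62694353 0.19214378 0.106     ]
 [0.61865312 0.13788296 0.106     ]]
[[ 0.61215821  0.07535486  0.05      ]
 [ 0.59990865 -0.00147428  0.05      ]]
0.07779954403401068 -9.05893366485579
[[ 0.51581346  0.18297225  0.014     ]
 [ 0.66039501  0.15865252  0.014     ]
 [ 0.612924   -0.13473563  0.014     ]
 [ 0.46828154 -0.11051654  0.014     ]]
-9.199449699966166
-9.1909616332367
[0.62304253 0.16897278]
turn -0.0002 (0.0 rows) shift 0.0446 0.0257 0.1767 (4.4 rows) th 80.39 F [-0.7 -0.6  0.7] g 87.958 0.0 t 3.2
```

```bash
python3 -m jog '[0.0223,0.0128,0,0,1,0.0223,0.0129,0,0,1,0,0,0.035,0,1,0,0,0.035,0,1,0,0,0.035,0,1,0,0,0.035,0,1,0,0,0.02,0,1,0,0,0.0167,0,1,0,0,0,0,-1,0,0,0,0,-1,0,0,0,0,-1,0,0,0,0,-1,0,0,0,0,-1,0,0,0,0,-1,0,0,0,0,-1,0,0,0,0,-1]' 20
python3 -c "
from h import *
plan(.623,.169,.0835,80.7)"
```

```text
time: 4.53
ee_pos: [0.6234, 0.1705, 0.0845]
eef_rot: [0.764, 0.646, 0.0, 0.0]
wrist_force: [-1.1, -0.1, -0.1]
gripper_width: 0.434
grip_force: 0.0
turn -0.0062 (0.0 rows) shift -0.0015 -0.0001 0.0010 (0.0 rows) th 80.42 F [-1.1 -0.1 -0.1] g 38.151 0.0 t 4.5
```

```bash
python3 -m jog '[0,0,0,0,-1,0,0,0,0,-1,0,0,0,0,-1,0,0,0,0,-1,0,0,0,0,-1,0,0,0,0,-1]' 25
python3 -c "
from h import *
plan(.623,.169,.0835,80.4)
a=np.radians(30+np.linspace(0,120.3,21));print(np.c_[np.diff(85*np.cos(a)),-np.diff(85*np.sin(a))].round(1).tolist())"
```

```text
time: 5.03
ee_pos: [0.6229, 0.1704, 0.0839]
eef_rot: [0.764, 0.646, -0.0, -0.0]
wrist_force: [-0.8, 0.3, 1.3]
gripper_width: 0.149
grip_force: 25.0
turn 0.0003 (0.0 rows) shift -0.0014 0.0004 0.0004 (0.0 rows) th 80.41 F [-0.8  0.3  1.3] g 13.070 25.0 t 5.0
[[-4.9, -7.5], [-5.6, -6.9], [-6.3, -6.3], [-6.9, -5.6], [-7.5, -4.8], [-8.0, -4.0], [-8.3, -3.2], [-8.6, -2.3], [-8.8, -1.4], [-8.9, -0.4], [-8.9, 0.5], [-8.8, 1.4], [-8.6, 2.3], [-8.3, 3.2], [-7.9, 4.1], [-7.5, 4.9], [-6.9, 5.6], [-6.3, 6.3], [-5.6, 7.0], [-4.8, 7.5]]
```

Gripped at 13 mm and 25 N, so I'll swing the lever open.

```bash
python3 -m jog '[0,-0.0049,-0.0075,0,-1,0,-0.0056,-0.0069,0,-1,0,-0.0063,-0.0063,0,-1,0,-0.0069,-0.0056,0,-1,0,-0.0075,-0.0048,0,-1,0,-0.008,-0.004,0,-1,0,-0.0083,-0.0032,0,-1,0,-0.0086,-0.0023,0,-1,0,-0.0088,-0.0014,0,-1,0,-0.0089,-0.0004,0,-1]' 25
python3 -m jog '[0,-0.0089,0.0005,0,-1,0,-0.0088,0.0014,0,-1,0,-0.0086,0.0023,0,-1,0,-0.0083,0.0032,0,-1,0,-0.0079,0.0041,0,-1,0,-0.0075,0.0049,0,-1,0,-0.0069,0.0056,0,-1,0,-0.0063,0.0063,0,-1,0,-0.0056,0.007,0,-1,0,-0.0048,0.0075,0,-1,0,0,0,0,-1,0,0,0,0,-1]' 25
python3 -c "
from h import *
plan(.623,.169,.0835,80.4)"
```

```text
time: 5.87
ee_pos: [0.5496, 0.183, 0.1282]
eef_rot: [0.764, 0.646, 0.001, 0.0]
wrist_force: [-0.4, 0.4, 1.3]
gripper_width: 0.152
grip_force: 25.0
time: 6.87
ee_pos: [0.4777, 0.195, 0.0829]
eef_rot: [0.764, 0.645, -0.0, -0.0]
wrist_force: [2.1, 2.0, -2.3]
gripper_width: 0.153
grip_force: 25.0
turn 0.0001 (0.0 rows) shift -0.0014 0.1476 -0.0006 (3.5 rows) th 80.41 F [ 2.1  2.  -2.3] g 13.485 25.0 t 6.9
```

```bash
python3 -m jog '[0,0,0,0,1,0,0,0,0,1,0,0,0,0,1,0,0,0,0,1,0,0,0,0,1,0,0,0,0,1,0,0,-0.03,0,1,0,0,-0.03,0,1,0,0,-0.03,0,1,0,0,-0.02,0,1,0,0,0,0,1]' 25
python3 - <<'E'
from h import *
import pickle
w=lambda p:(np.array(p,float)+.5)/1.5625-.5
print(ray('wrist',w((492,74)),.094,pickle.load(open('w1.pkl','rb'))),ray('wrist',w((404,508)),.094,pickle.load(open('w2.pkl','rb'))))
plan(.558,-.073,.16,80.7)
E
```

```text
time: 7.78
ee_pos: [0.4807, 0.1957, 0.198]
eef_rot: [0.764, 0.646, 0.004, 0.002]
wrist_force: [0.6, -0.2, -0.1]
gripper_width: 0.945
grip_force: 0.0
[[ 0.55790709 -0.07011235  0.094     ]] [[ 0.55733539 -0.068187    0.094     ]]
turn -0.0064 (0.0 rows) shift -0.2527 0.1197 0.0380 (6.8 rows) th 80.41 F [ 0.6 -0.2 -0.1] g 83.195 0.0 t 7.8
```

```bash
python3 -m jog '[-0.03125,0.0149,0,0,1,-0.03125,0.0149,0,0,1,-0.03125,0.0149,0,0,1,-0.03125,0.0149,0,0,1,-0.03125,0.0149,0,0,1,-0.03125,0.0149,0,0,1,-0.03125,0.0149,0,0,1,-0.03,0.0147,0,0,1,0,0,0.035,0,1,0,0,0.035,0,1,0,0,0.03,0,1,0,0,0.02,0,1,0,0,0.02,0,1,0,0,0,0,-1,0,0,0,0,-1,0,0,0,0,-1,0,0,0,0,-1,0,0,0,0,-1,0,0,0,0,-1]' 35
python3 -m jog '[0,0,0,0,-1,0,0,0,0,-1,0,0,0,0,-1,0,0,0,0,-1]' 35
python3 -c "
from h import *
plan(.506,.376,.1,80.4)
snap('wrist','w3')"
```

```text
time: 9.37
ee_pos: [0.5543, -0.0703, 0.0547]
eef_rot: [0.764, 0.646, 0.001, 0.001]
wrist_force: [3.2, -0.1, 1.8]
gripper_width: 0.579
grip_force: 1.7
time: 9.7
ee_pos: [0.5552, -0.0705, 0.0545]
eef_rot: [0.764, 0.645, 0.001, 0.001]
wrist_force: [1.9, -0.2, 2.9]
gripper_width: 0.517
grip_force: 3.5
turn 0.0001 (0.0 rows) shift 0.4321 -0.1230 -0.0455 (10.8 rows) th 80.41 F [ 1.9 -0.2  2.9] g 45.533 3.5 t 9.7
```

```bash
python3 -m jog '[0,0,0,0,-1,0,0,0,0,-1,0,0,0,0,-1,0,0,0,0,-1]' 35
python3 -m jog '[0,0,-0.02,0,-1,0,0,-0.02,0,-1,0,0,-0.02,0,-1,0,0,-0.01,0,-1,0,0,0,0,-1]' 35
python3 -c "
from h import *
plan(.506,.376,.1,80.4)
snap('wrist','w3',scale=1.5)"
```

```text
time: 10.08
ee_pos: [0.5553, -0.0706, 0.0545]
eef_rot: [0.764, 0.646, 0.001, 0.001]
wrist_force: [3.1, -0.2, 7.0]
gripper_width: 0.518
grip_force: 35.0
time: 10.5
ee_pos: [0.5543, -0.0703, 0.125]
eef_rot: [0.764, 0.646, 0.001, 0.001]
wrist_force: [0.0, -0.1, -1.2]
gripper_width: 0.519
grip_force: 35.0
turn 0.0002 (0.0 rows) shift 0.4320 -0.1220 0.0250 (10.8 rows) th 80.41 F [ 0.  -0.1 -1.2] g 45.691 35.0 t 10.5
```

View pics/w3.png

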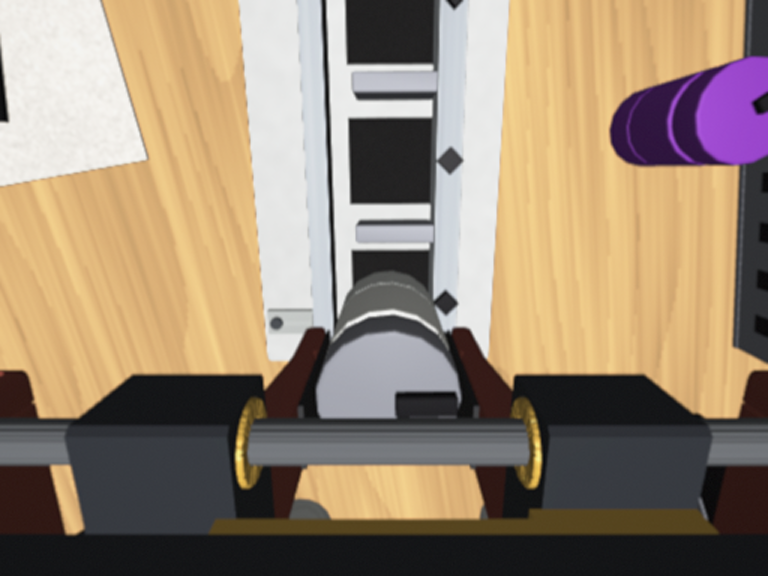

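F is held, with the cap at (388,365). The lever is open and the marks are at (454,0), (449,160) and (445,302). I'll carry the jar round the rear of the lever to the tray.

```bash
python3 -m jog '[0.02,0.008,-0.015,0,-1,0.03,0.008,-0.005,0,-1,0.035,0.008,0,0,-1,0.035,0.008,0,0,-1,0.035,0.008,0,0,-1,0.035,0,0,0,-1,0.035,0,0,0,-1,0.025,0,0,0,-1,0.026,-0.024,0,0,-1,0.026,-0.024,0,0,-1,0.026,-0.024,0,0,-1,0.026,-0.024,0,0,-1,0.026,-0.024,0,0,-1,0.026,-0.022,0,0,-1,0.026,-0.02,0,0,-1,0,0,0,0,-1,0,0,0,0,-1]' 35
python3 -c "
from h import *
plan(.506,.376,.046,80.4)"
```

```text
time: 11.97
ee_pos: [0.5031, 0.3768, 0.1415]
eef_rot: [0.763, 0.647, -0.002, -0.0]
wrist_force: [0.2, -0.9, -3.5]
gripper_width: 0.52
grip_force: 35.0
turn 0.0044 (0.0 rows) shift -0.0003 0.0030 0.0955 (2.3 rows) th 80.60 F [ 0.2 -0.9 -3.5] g 45.740 35.0 t 12.0
```

```bash
python3 -m jog '[0,0.003,0.03,0,-1,0,0,0.03,0,-1,0,0,0.02,0,-1,0,0,0.01,0,-1,0,0,0.004,0,-1,0,0,0,0,-1,0,0,0,0,-1]' 35
python3 -m jog '[0,0,0.001,0,-1,0,0,0.001,0,-1,0,0,0,0,-1]' 35
```

```text
time: 12.55
ee_pos: [0.5092, 0.3755, 0.0502]
eef_rot: [0.764, 0.645, 0.0, 0.0]
wrist_force: [0.9, 0.5, -0.9]
gripper_width: 0.521
grip_force: 35.0
time: 12.8
ee_pos: [0.5089, 0.376, 0.0486]
eef_rot: [0.764, 0.646, 0.001, 0.0]
wrist_force: [-0.1, -0.2, -2.9]
gripper_width: 0.518
grip_force: 35.0
```

```bash
python3 -m jog '[0,0,0.001,0,-1,0,0,0.001,0,-1,0,0,0.001,0,-1,0,0,0,0,-1]' 35
python3 -m jog '[0,0,0.0007,0,-1,0,0,0,0,-1]' 35
```

```text
time: 13.13
ee_pos: [0.5083, 0.3757, 0.0445]
eef_rot: [0.764, 0.646, 0.0, -0.0]
wrist_force: [-0.0, 0.0, -2.8]
gripper_width: 0.521
grip_force: 35.0
time: 13.3
ee_pos: [0.5083, 0.3757, 0.0445]
eef_rot: [0.764, 0.646, 0.0, -0.0]
wrist_force: [-1.4, -0.7, 4.4]
gripper_width: 0.519
grip_force: 35.0
```

F is standing in the tray. I'll release it, retreat and look at the waiting jars.

```bash
python3 -m jog '[0,0,0,0,1,0,0,0,0,1,0,0,0,0,1,0,0,0,0,1,0,0,0,0,1,0,0,0,0,1,0,0,-0.03,0,1,0,0,-0.035,0,1,0,0,-0.035,0,1,0,0,-0.035,0,1,0,0,-0.035,0,1,0,0,-0.035,0,1,0,0,-0.035,0,1]' 35
python3 -c "
from h import *
plan(.52,-.32,.29,80.4)"
```

```text
time: 14.38
ee_pos: [0.508, 0.3754, 0.2857]
eef_rot: [0.764, 0.645, 0.0, -0.0]
wrist_force: [1.0, -0.0, -0.3]
gripper_width: 0.996
grip_force: 0.0
turn 0.0001 (0.0 rows) shift -0.6837 0.1278 -0.0043 (16.7 rows) th 80.40 F [ 1.  -0.  -0.3] g 87.691 0.0 t 14.4
```

```bash
python3 -m jog '[-0.038,0.0071,0,0,1,-0.038,0.0071,0,0,1,-0.038,0.0071,0,0,1,-0.038,0.0071,0,0,1,-0.038,0.0071,0,0,1,-0.038,0.0071,0,0,1,-0.038,0.0071,0,0,1,-0.038,0.0071,0,0,1,-0.038,0.0071,0,0,1,-0.038,0.0071,0,0,1,-0.038,0.0071,0,0,1,-0.038,0.0071,0,0,1,-0.038,0.0071,0,0,1,-0.038,0.0071,0,0,1,-0.038,0.0071,0,0,1,-0.038,0.0071,0,0,1,-0.038,0.0071,0,0,1,-0.038,0.0071,0,0,1,0,0,0,0,1,0,0,0,0,1]' 35
python3 - <<'E'
from h import *
import pickle
s=manip.read_state();snap('wrist','w4',scale=1.5625);plan(.52,-.32,.29,80.4,s)
pickle.dump(s,open('w4.pkl','wb'));snap('top','top4')
E
```

```text
time: 16.05
ee_pos: [0.52, -0.3221, 0.2833]
eef_rot: [0.765, 0.644, -0.0, -0.0]
wrist_force: [0.2, -0.3, -1.2]
gripper_width: 0.997
grip_force: 0.0
turn -0.0040 (0.0 rows) shift 0.0020 -0.0003 -0.0067 (0.2 rows) th 80.22 F [ 0.2 -0.3 -1.2] g 87.775 0.0 t 16.1
```

View pics/w4.png

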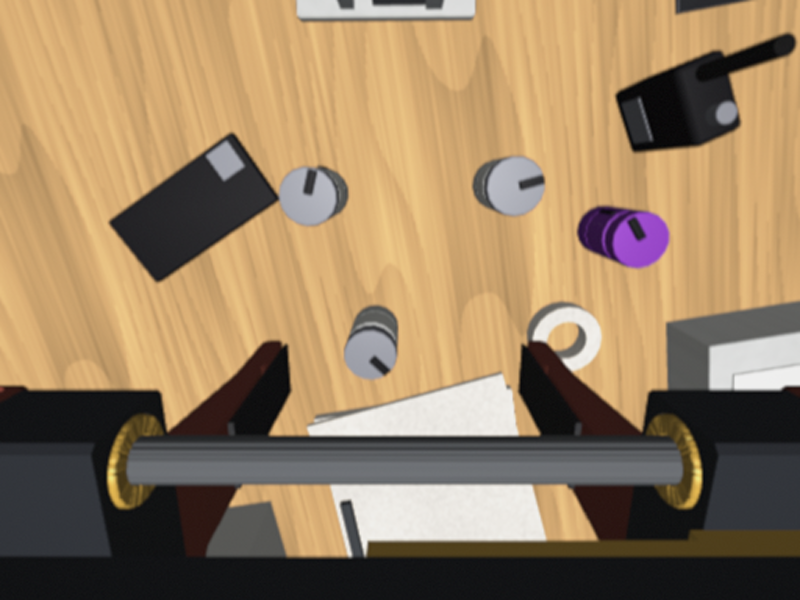

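All three jars show: J1 (515,186) with its tip at about (545,181), J2 (308,195) with its tip at (311,170), and J3 (371,353) with its tip at (388,374). Next I'll measure pointer directions from the dark ridge pixels.

```bash
cat >> h.py <<'E'
def jar(cam,f,s,uv,zt,r=22):
    """uv raw px of cap centre; cap plane zt. returns cap centre xy, pointer angle"""
    im=cv2.imread(f).astype(int)
    # sample rectified cap plane, 0.5 mm grid, around guess
    c=ray(cam,[uv],zt,s)[0,:2]
    for it in range(3):
        g=np.arange(-.028,.0281,.0005);X,Y=np.meshgrid(g,g,indexing='ij')
        P=np.stack([c[0]+X,c[1]+Y,X*0+zt],-1).reshape(-1,3)
        q=proj(cam,P,s).astype(np.float32);v=cv2.remap(im.astype(np.float32),q[:,0].reshape(X.shape),q[:,1].reshape(X.shape),cv2.INTER_LINEAR)
        m=v.mean(-1);b=(v[...,0]-v[...,2]) # B-R
        cap=((b>2)&(m>90)).astype(np.uint8)
        cap=cv2.morphologyEx(cap,cv2.MORPH_OPEN,np.ones((7,7)))
        n,l,st,ct=cv2.connectedComponentsWithStats(cap);k=1+np.argmax(st[1:,4])
        cn=np.argwhere(l==k).astype(np.float32);hull=cv2.convexHull(cn.reshape(-1,1,2))
        (a0,a1),rad=cv2.minEnclosingCircle(hull)
        c=c+np.array([g[0]+a0*.0005,g[0]+a1*.0005])
    D=(m<65)&(np.hypot(X,Y)<.019)
    pts=c+np.c_[X[D],Y[D]]
    # ridge seen at ~zt+.005: shift by parallax
    K,d,R,t=RT(cam,s);cc=(-R.T@t);k=.005/(cc[2]-zt);pts=pts+k*(cc[:2]-pts)
    e=pts.mean(0)-c
    u,sv,vt=np.linalg.svd(pts-pts.mean(0));ax=vt[0]*np.sign(vt[0]@e)
    a=lambda v:np.degrees(np.arctan2(v[1],v[0]))
    print(f,c.round(4),'rad %.4f'%(rad*.0005),'ptr centroid %.1f pca %.1f n %d dist %.4f'%(a(e),a(ax),D.sum(),np.hypot(*e)))
    return c,a(e)
E
python3 - <<'E'
from h import *
import pickle
s=pickle.load(open('w4.pkl','rb'))
w=lambda p:(np.array(p,float)+.5)/1.5625-.5
for p in((515,186),(308,195),(371,353)): jar('wrist','pics/raw_w4.png',s,w(p),.08)
for p in((.616,-.276),(.454,-.254),(.477,-.394)): jar('top','pics/raw_top4.png',None,proj('top',[[*p,.08]])[0],.08)
plan(.454,-.254,.1,80.7-72)
E
```

```text
pics/raw_w4.png [ 0.6149 -0.2742] rad 0.0224 ptr centroid 2.1 pca 6.8 n 217 dist 0.0106
pics/raw_w4.png [ 0.4565 -0.2545] rad 0.0226 ptr centroid 68.8 pca 64.5 n 310 dist 0.0107
pics/raw_w4.png [ 0.4788 -0.3917] rad 0.0220 ptr centroid -58.3 pca -53.6 n 301 dist 0.0106
pics/raw_top4.png [ 0.6117 -0.273 ] rad 0.0259 ptr centroid -4.5 pca 1.7 n 99 dist 0.0131
pics/raw_top4.png [ 0.4495 -0.2387] rad 0.0145 ptr centroid -103.5 pca 176.3 n 1200 dist 0.0089
pics/raw_top4.png [ 0.477 -0.394] rad 0.0396 ptr centroid nan pca nan n 0 dist nan
turn 1.5931 (10.0 rows) shift -0.0554 -0.0746 0.1835 (4.9 rows) th 80.39 F [ 0.3 -0.2  0.2] g 88.163 0.0 t 16.1h.py:54: RuntimeWarning: Mean of empty slice.
  e=pts.mean(0)-c
  ret = um.true_divide(
h.py:55: RuntimeWarning: Mean of empty slice.
  u,sv,vt=np.linalg.svd(pts-pts.mean(0));ax=vt[0]*np.sign(vt[0]@e)
```

```bash
python3 -c "
from h import *
plan(.615,-.2745,.0405,95)"
```

```text
turn -0.3246 (2.0 rows) shift 0.0364 0.0985 0.2430 (6.3 rows) th 80.39 F [ 0.3 -0.2  0.2] g 88.163 0.0 t 16.1
```

```bash
python3 -m jog '[0,0,0,-0.12,1,0,0,0,-0.12,1,0,0,0,-0.085,1,0.009,0.025,0.02,0,1,0.009,0.025,0.02,0,1,0.009,0.025,0.02,0,1,0.0094,0.0235,0.02,0,1,0,0,0.035,0,1,0,0,0.035,0,1,0,0,0.035,0,1,0,0,0.03,0,1,0,0,0.018,0,1,0,0,0.01,0,1,0,0,0,0,1,0,0,0,0,1]' 35
python3 -c "
from h import *
plan(.615,-.2745,.0405,95)"
```

```text
time: 17.4
ee_pos: [0.6157, -0.2743, 0.0415]
eef_rot: [0.675, 0.738, 0.0, 0.0]
wrist_force: [-0.0, 0.0, -0.2]
gripper_width: 0.999
grip_force: 0.0
turn 0.0022 (0.0 rows) shift -0.0001 -0.0007 0.0010 (0.0 rows) th 95.10 F [-0.   0.  -0.2] g 87.938 0.0 t 17.4
```

```bash
python3 -m jog '[0,0,0,0,-1,0,0,0,0,-1,0,0,0,0,-1,0,0,0,0,-1,0,0,0,0,-1,0,0,0,0,-1,0,0,0,0,-1,0,0,0,0,-1,0,0,0,0,-1,0,0,0,0,-1,0,0,0,0,-1,0,0,0,0,-1,0,0,-0.02,0,-1,0,0,-0.02,0,-1,0,0,-0.02,0,-1,0,0,-0.005,0,-1,0,0,0,0,-1]' 35
python3 -c "
from h import *
snap('wrist','w5')
plan(.5825,.0802,.106,80.7)"
```

```text
time: 18.82
ee_pos: [0.6162, -0.2757, 0.1071]
eef_rot: [0.675, 0.737, 0.0, 0.001]
wrist_force: [1.2, 0.1, -2.2]
gripper_width: 0.515
grip_force: 35.0
turn 0.3185 (2.0 rows) shift 0.3455 -0.0898 -0.0003 (8.6 rows) th 95.03 F [ 0.2  0.3 -1.6] g 45.784 35.0 t 18.9
```

```bash
python3 -m jog '[0,0,0,0.11,-1,0,0,0,0.11,-1,0,0,0,0.099,-1,0.0345,-0.009,0,0,-1,0.0345,-0.009,0,0,-1,0.0345,-0.009,0,0,-1,0.0345,-0.009,0,0,-1,0.0345,-0.009,0,0,-1,0.0345,-0.009,0,0,-1,0.0345,-0.009,0,0,-1,0.0345,-0.009,0,0,-1,0.0345,-0.009,0,0,-1,0.0345,-0.009,0,0,-1,0,0,0,0,-1,0,0,0,0,-1]' 35
python3 - <<'E'
from h import *
import pickle
s=manip.read_state();im=snap('wrist','w6',scale=1.5);pickle.dump(s,open('w6.pkl','wb'))
plan(.5825,.0802,.0555,80.7,s)
print(proj('wrist',[[.6122,.0754,.05],[.5999,-.0015,.05]],s)*1.5)
E
```

```text
time: 20.12
ee_pos: [0.5806, 0.0816, 0.1042]
eef_rot: [0.761, 0.649, -0.001, -0.001]
wrist_force: [0.2, -0.6, -1.7]
gripper_width: 0.517
grip_force: 35.0
turn 0.0041 (0.0 rows) shift -0.0011 0.0021 0.0487 (1.2 rows) th 80.89 F [ 0.2 -0.6 -1.7] g 45.505 35.0 t 20.1
[[449.29782846 312.00986565]
 [444.34315424 443.31935516]]
```

View pics/w6.png

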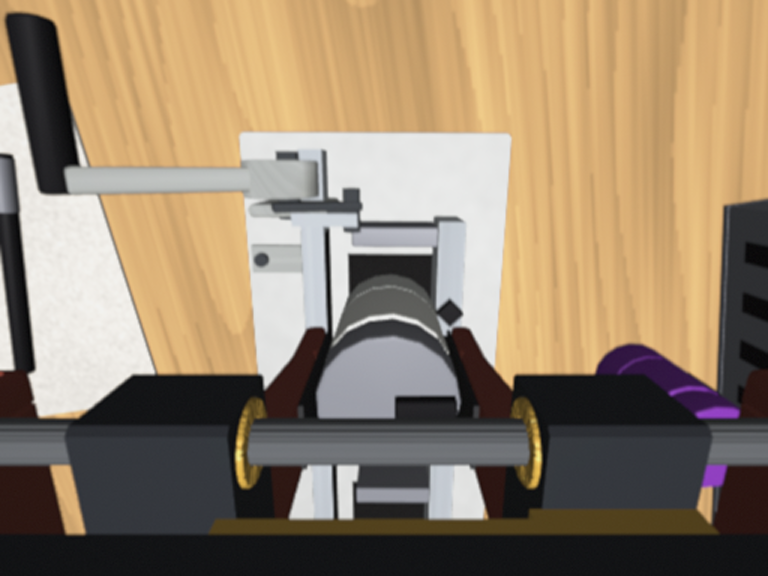

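The mark is at (450,313) as predicted, the jar is held above bay1 and its pointer faces the rail. Lowering now.

```bash
python3 -m jog '[-0.001,0.002,0.01,0,-1,0,0,0.015,0,-1,0,0,0.012,0,-1,0,0,0.006,0,-1,0,0,0.002,0,-1,0,0,0,0,-1,0,0,0,0,-1]' 35
python3 -m jog '[0,0,0.0015,0,-1,0,0,0.001,0,-1,0,0,0,0,-1]' 35
python3 -m jog '[0,0,0.001,0,-1,0,0,0,0,-1]' 35
```

```text
time: 20.75
ee_pos: [0.5864, 0.0768, 0.0656]
eef_rot: [0.763, 0.646, 0.002, 0.002]
wrist_force: [-13.3, 1.0, 42.9]
gripper_width: 0.523
grip_force: 35.0
time: 21.0
ee_pos: [0.5864, 0.0769, 0.064]
eef_rot: [0.763, 0.646, 0.002, 0.002]
wrist_force: [-14.1, 0.1, 52.5]
gripper_width: 0.521
grip_force: 34.9
time: 21.17
ee_pos: [0.5864, 0.0769, 0.0631]
eef_rot: [0.763, 0.646, 0.002, 0.002]
wrist_force: [-14.7, 0.4, 52.9]
gripper_width: 0.523
grip_force: 34.9
```

The jar landed on the rail edge: with the jaw open I must aim about 6 mm to -x of the bay point. I'll back up and shift.

```bash
python3 -m jog '[0,0,-0.01,0,-1,0,0,-0.015,0,-1,0,0,0,0,-1,0,0,0,0,-1]' 35
python3 - <<'E'
from h import *
s=manip.read_state();snap('wrist','w7',scale=1.5)
plan(.5825-.0065*.987,.0802+.0065*.161,.06,80.7,s)
E
```

```text
time: 21.5
ee_pos: [0.5849, 0.077, 0.0821]
eef_rot: [0.763, 0.647, 0.0, 0.0]
wrist_force: [-0.7, 0.2, -1.8]
gripper_width: 0.523
grip_force: 35.0
turn -0.0030 (0.0 rows) shift 0.0028 -0.0094 0.0221 (0.6 rows) th 80.57 F [-0.7  0.2 -1.8] g 45.984 35.0 t 21.5
```

View pics/w7.png

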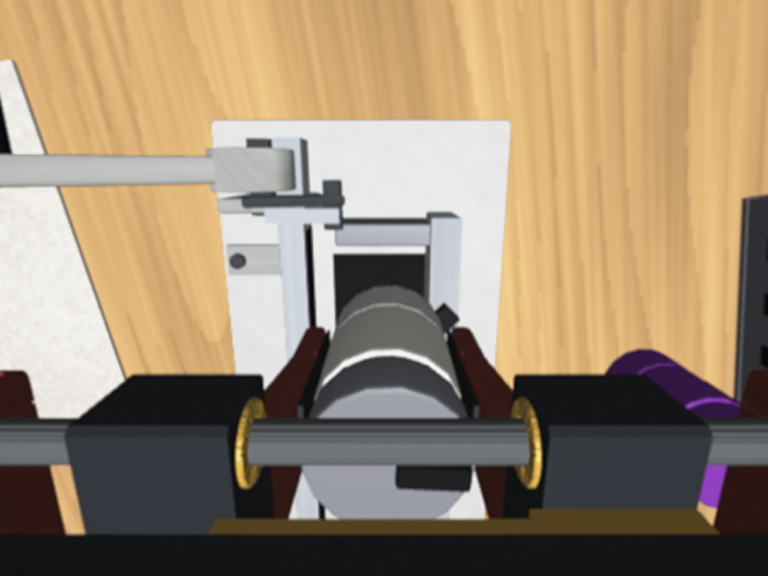

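The jar slid up in the grip: the cap is now at (388,450), nearer the camera. I'll set it on its old free spot on the desk, regrip it lower on the tool and come back.

```bash
python3 -c "
from h import *
plan(.60,-.25,.026,80.6)"
python3 -m jog '[-0.034,0.001,0,0,-1,-0.034,0.001,0,0,-1,-0.034,0.001,0,0,-1,-0.034,0.001,0,0,-1,-0.034,0.001,0,0,-1,-0.034,0.008,0,0,-1,-0.034,0.012,0,0,-1,-0.034,0.015,0,0,-1,-0.034,0.018,0,0,-1,-0.014,0.010,0,0,-1,0,0,0.02,0,-1,0,0,0.02,0,-1,0,0,0,0,-1,0,0,0,0,-1]' 35
```

```text
turn -0.0003 (0.0 rows) shift -0.3203 0.0691 0.0554 (8.0 rows) th 80.59 F [-0.5 -0.  -1.9] g 45.781 35.0 t 21.6
time: 22.72
ee_pos: [0.5972, -0.2477, 0.0397]
eef_rot: [0.762, 0.647, -0.001, -0.003]
wrist_force: [-0.4, -0.2, -1.0]
gripper_width: 0.517
grip_force: 35.0
```

```bash
python3 -m jog '[0,0,0.01,0,-1,0,0,0.005,0,-1,0,0,0,0,-1,0,0,0,0,-1]' 35
python3 -m jog '[0,0,0.002,0,-1,0,0,0.002,0,-1,0,0,0,0,-1]' 35
python3 -m jog '[0,0,0.001,0,-1,0,0,0.001,0,-1,0,0,0,0,-1]' 35
```

```text
time: 23.05
ee_pos: [0.5994, -0.248, 0.0274]
eef_rot: [0.762, 0.647, -0.0, -0.0]
wrist_force: [0.4, -0.1, -1.4]
gripper_width: 0.522
grip_force: 35.0
time: 23.3
ee_pos: [0.5995, -0.2482, 0.0234]
eef_rot: [0.762, 0.647, 0.0, 0.0]
wrist_force: [0.6, -0.2, -2.5]
gripper_width: 0.518
grip_force: 35.0
time: 23.55
ee_pos: [0.5994, -0.2483, 0.0212]
eef_rot: [0.762, 0.647, -0.0, -0.0]
wrist_force: [0.1, -0.4, -2.2]
gripper_width: 0.521
grip_force: 35.0
```

```bash
python3 -m jog '[0,0,0.0015,0,-1,0,0,0.001,0,-1,0,0,0,0,-1]' 35
python3 -m jog '[0,0,0.001,0,-1,0,0,0,0,-1]' 35
```

```text
time: 23.8
ee_pos: [0.5993, -0.2482, 0.0186]
eef_rot: [0.762, 0.647, -0.0, -0.0]
wrist_force: [0.4, -0.0, -1.2]
gripper_width: 0.52
grip_force: 35.0
time: 23.97
ee_pos: [0.5993, -0.2483, 0.0177]
eef_rot: [0.762, 0.647, -0.0, -0.0]
wrist_force: [0.6, 0.0, -2.4]
gripper_width: 0.522
grip_force: 35.0
```

```bash
python3 -m jog '[0,0,0.001,0,-1,0,0,0,0,-1]' 35
python3 -m jog '[0,0,0.001,0,-1,0,0,0,0,-1]' 35
python3 -m jog '[0,0,0.001,0,-1,0,0,0,0,-1]' 35
```

```text
time: 24.13
ee_pos: [0.5993, -0.2483, 0.0167]
eef_rot: [0.762, 0.647, -0.0, -0.0]
wrist_force: [-0.2, -0.4, -2.5]
gripper_width: 0.521
grip_force: 35.0
time: 24.3
ee_pos: [0.5995, -0.2483, 0.0162]
eef_rot: [0.762, 0.647, 0.0, 0.0]
wrist_force: [-1.4, -0.2, 0.9]
gripper_width: 0.519
grip_force: 35.0
time: 24.47
ee_pos: [0.5995, -0.2483, 0.0161]
eef_rot: [0.762, 0.647, 0.0, 0.0]
wrist_force: [-2.9, 1.7, 8.8]
gripper_width: 0.521
grip_force: 35.0
```

```bash
python3 -m jog '[0,0,0,0,1,0,0,0,0,1,0,0,0,0,1,0,0,0,0,1,0,0,0,0,1,0,0,0,0,1,0,0,0,0,1,0,0,-0.02,0,1,0,0,-0.035,0,1,0,0,-0.035,0,1,0,0,-0.035,0,1,0,0,-0.035,0,1,0,0,-0.035,0,1,0,0,-0.035,0,1,0,0,0,0,1,0,0,0,0,1]' 35
python3 - <<'E'
from h import *
import pickle
s=manip.read_state();im=snap('wrist','w8',scale=1.5);pickle.dump(s,open('w8.pkl','wb'))
jar('wrist','pics/raw_w8.png',s,proj('wrist',[[.5995,-.2483,.08]],s)[0],.08)
for p in((.4565,-.2545),(.4788,-.3917)):jar('wrist','pics/raw_w8.png',s,proj('wrist',[[*p,.08]],s)[0],.08)
E
```

```text
time: 25.8
ee_pos: [0.6009, -0.2491, 0.2476]
eef_rot: [0.762, 0.647, 0.001, 0.003]
wrist_force: [-0.4, 0.4, -0.6]
gripper_width: 1.0
grip_force: 0.0
pics/raw_w8.png [ 0.5999 -0.2448] rad 0.0224 ptr centroid -17.9 pca -11.3 n 274 dist 0.0111
pics/raw_w8.png [ 0.4556 -0.2543] rad 0.0228 ptr centroid 62.2 pca 64.1 n 415 dist 0.0115
pics/raw_w8.png [ 0.4788 -0.393 ] rad 0.0338 ptr centroid nan pca nan n 0 dist nanh.py:54: RuntimeWarning: Mean of empty slice.
  e=pts.mean(0)-c
  ret = um.true_divide(
h.py:55: RuntimeWarning: Mean of empty slice.
  u,sv,vt=np.linalg.svd(pts-pts.mean(0));ax=vt[0]*np.sign(vt[0]@e)
```

View pics/w8.png

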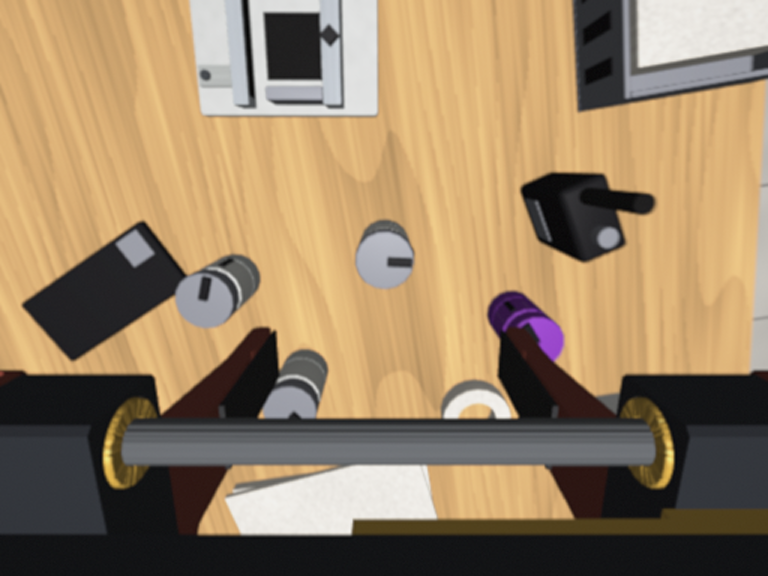

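J1 stands upright at (385,258) with its pointer along the rack's +x. I'll regrip it with the TCP 44 mm up.

```bash
python3 -m jog '[0,0,0.035,0,1,0,0,0.035,0,1,0,0,0.035,0,1,0,0,0.035,0,1,0,0,0.035,0,1,0,0,0.02,0,1,0,0,0.007,0,1,0,0,0,0,-1,0,0,0,0,-1,0,0,0,0,-1,0,0,0,0,-1,0,0,0,0,-1,0,0,0,0,-1,0,0,0,0,-1,0,0,0,0,-1,0,0,0,0,-1,0,0,0,0,-1,0,0,0,0,-1,0,0,0,0,-1]' 35
python3 -m jog '[0,0,0,0,-1,0,0,0,0,-1]' 35
python3 -m jog '[0,0,-0.02,0,-1,0,0,-0.02,0,-1,0,0,-0.02,0,-1,0,0,0,0,-1,0,0,0,0,-1]' 35
python3 -c "
from h import *
plan(.5825-.0065*.987,.0802+.0065*.161,.106,80.7)"
```

```text
time: 27.43
ee_pos: [0.5999, -0.2486, 0.0438]
eef_rot: [0.762, 0.647, 0.0, 0.001]
wrist_force: [-0.9, 0.4, 6.3]
gripper_width: 0.52
grip_force: 35.0
time: 27.6
ee_pos: [0.5999, -0.2486, 0.0438]
eef_rot: [0.762, 0.647, 0.0, 0.001]
wrist_force: [-1.1, 0.2, 7.1]
gripper_width: 0.518
grip_force: 35.0
time: 28.02
ee_pos: [0.6001, -0.2486, 0.1034]
eef_rot: [0.762, 0.647, 0.0, 0.001]
wrist_force: [0.4, -0.2, -2.6]
gripper_width: 0.52
grip_force: 35.0
turn -0.0004 (0.0 rows) shift 0.3217 -0.0770 -0.0026 (7.9 rows) th 80.68 F [ 0.4 -0.2 -2.6] g 45.730 35.0 t 28.0
```

```bash
python3 -m jog '[0.03,-0.007,0,0,-1,0.03,-0.007,0,0,-1,0.03,-0.007,0,0,-1,0.03,-0.007,0,0,-1,0.03,-0.007,0,0,-1,0.03,-0.007,0,0,-1,0.03,-0.007,0,0,-1,0.03,-0.007,0,0,-1,0.03,-0.007,0,0,-1,0.03,-0.007,0,0,-1,0.0217,-0.007,0,0,-1,0,0,0,0,-1,0,0,0,0,-1]' 35
python3 -c "
from h import *
plan(.5825-.0065*.987,.0802+.0065*.161,.058,80.7)"
```

```text
time: 29.1
ee_pos: [0.574, 0.0827, 0.1012]
eef_rot: [0.761, 0.648, -0.001, -0.001]
wrist_force: [0.6, -0.6, -1.0]
gripper_width: 0.517
grip_force: 35.0
turn 0.0029 (0.0 rows) shift -0.0011 0.0023 0.0432 (1.0 rows) th 80.83 F [ 0.6 -0.6 -1. ] g 45.504 35.0 t 29.1
```

```bash
python3 -m jog '[0,0,0.005,0,-1,0,0,0.005,0,-1,0,0,0.005,0,-1,0,0,0,0,-1,0,0,0,0,-1]' 35
python3 -c "
from h import *
plan(.5825-.0065*.987,.0802+.0065*.161,.058,80.7)"
```

```text
time: 29.52
ee_pos: [0.5752, 0.0808, 0.0871]
eef_rot: [0.763, 0.647, -0.001, -0.0]
wrist_force: [0.3, 0.4, -2.1]
gripper_width: 0.523
grip_force: 35.0
turn -0.0020 (0.0 rows) shift 0.0006 0.0008 0.0291 (0.7 rows) th 80.61 F [ 0.3  0.4 -2.1] g 46.015 35.0 t 29.5
```

```bash
python3 -m jog '[0,0,0.008,0,-1,0,0,0.006,0,-1,0,0,0,0,-1,0,0,0,0,-1]' 35
python3 -m jog '[0,0,0.006,0,-1,0,0,0.005,0,-1,0,0,0.002,0,-1,0,0,0,0,-1,0,0,0,0,-1]' 35
```

```text
time: 29.85
ee_pos: [0.5751, 0.0815, 0.0733]
eef_rot: [0.762, 0.647, -0.0, -0.0]
wrist_force: [-0.4, -0.3, -1.5]
gripper_width: 0.521
grip_force: 35.0
time: 30.27
ee_pos: [0.5754, 0.0817, 0.0607]
eef_rot: [0.762, 0.647, -0.0, -0.0]
wrist_force: [0.1, -0.5, -1.5]
gripper_width: 0.523
grip_force: 35.0
```

Now free inside the bay. Small steps to contact.

```bash
python3 -m jog '[0,0,0.0015,0,-1,0,0,0,0,-1]' 35
python3 -m jog '[0,0,0.001,0,-1,0,0,0,0,-1]' 35
python3 -m jog '[0,0,0.0008,0,-1,0,0,0,0,-1]' 35
```

```text
time: 30.43
ee_pos: [0.5756, 0.0817, 0.0594]
eef_rot: [0.762, 0.647, 0.0, -0.0]
wrist_force: [-0.3, -0.5, -1.6]
gripper_width: 0.52
grip_force: 35.0
time: 30.6
ee_pos: [0.5756, 0.0816, 0.0584]
eef_rot: [0.762, 0.647, 0.0, -0.0]
wrist_force: [0.5, -0.4, -1.9]
gripper_width: 0.519
grip_force: 35.0
time: 30.77
ee_pos: [0.5757, 0.0816, 0.0578]
eef_rot: [0.762, 0.647, 0.0, 0.0]
wrist_force: [-0.3, 0.6, 0.2]
gripper_width: 0.524
grip_force: 35.0
```

```bash
python3 -m jog '[0,0,0,0,1,0,0,0,0,1,0,0,0,0,1,0,0,0,0,1,0,0,0,0,1,0,0,0,0,1,0,0,0,0,1,0,0,-0.03,0,1,0,0,-0.035,0,1,0,0,-0.035,0,1,0,0,-0.035,0,1,0,0,-0.035,0,1,0,0,0,0,1,0,0,0,0,1]' 35
python3 -c "
from h import *
plan(.456,-.2545,.2,154)
plan(.48,-.2,.25,80.7)"
```

```text
time: 31.93
ee_pos: [0.5772, 0.0817, 0.2301]
eef_rot: [0.762, 0.647, 0.002, 0.002]
wrist_force: [-0.1, 1.5, 0.2]
gripper_width: 0.998
grip_force: 0.0
turn -1.6293 (10.2 rows) shift -0.0384 -0.3553 0.0301 (8.6 rows) th 80.68 F [-0.1  1.5  0.2] g 87.824 0.0 t 31.9
turn -0.0004 (0.0 rows) shift -0.2937 -0.0504 -0.0199 (7.2 rows) th 80.68 F [-0.1  1.5  0.2] g 87.824 0.0 t 31.9
```

```bash
python3 -m jog '[-0.033,-0.006,-0.008,0,1,-0.033,-0.006,-0.008,0,1,-0.033,-0.006,-0.008,0,1,-0.033,-0.006,-0.008,0,1,-0.033,-0.006,-0.008,0,1,-0.033,-0.006,-0.008,0,1,-0.03,-0.005,0,0,1,0,0,0,0,1,0,0,0,0,1]' 35
python3 - <<'E'
from h import *
import pickle
s=manip.read_state();im=snap('wrist','w9',scale=1.5);pickle.dump(s,open('w9.pkl','wb'))
for p,z in(((.4556,-.2543),.08),((.6,-.245),.08),((.5757,.0816),.094)):
  q=proj('wrist',[[*p,z]],s)[0];print(q*1.5)
  if p[0]<.58: jar('wrist','pics/raw_w9.png',s,q,z)
plan(.456,-.2545,.2,154,s)
E
```

```text
time: 32.68
ee_pos: [0.4969, -0.1375, 0.274]
eef_rot: [0.763, 0.646, -0.001, -0.001]
wrist_force: [0.1, 0.1, -0.3]
gripper_width: 1.001
grip_force: 0.0
[363.92290049 391.19782239]
pics/raw_w9.png [ 0.456  -0.2533] rad 0.0220 ptr centroid 64.6 pca 65.0 n 373 dist 0.0107
[524.22442022 357.26642809]
[450.70677751 -80.36085024]Traceback (most recent call last):
  File "<stdin>", line 6, in <module>
  File "h.py", line 46, in jar
    n,l,st,ct=cv2.connectedComponentsWithStats(cap);k=1+np.argmax(st[1:,4])
                                                        ~~~~~~~~~^^^^^^^^^^
    return _wrapfunc(a, 'argmax', axis=axis, out=out, **kwds)
    return bound(*args, **kwds)
ValueError: attempt to get argmax of an empty sequence
```

View pics/w9.png

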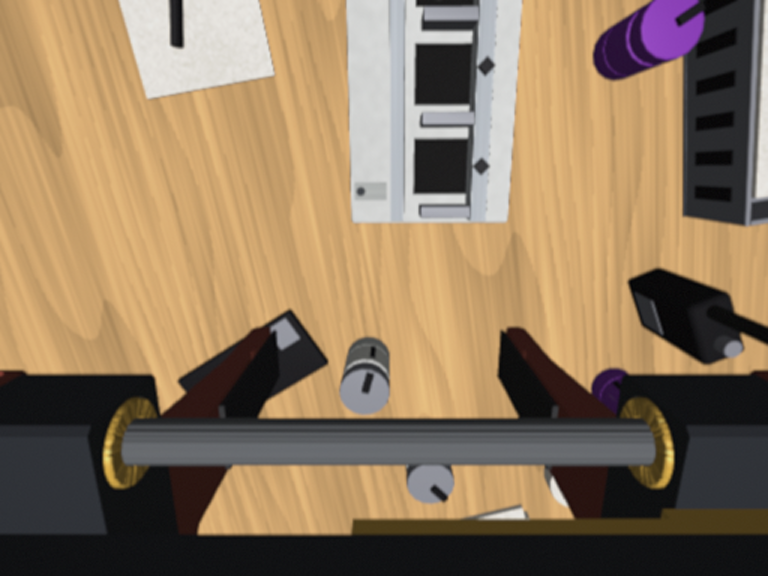

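J2 is at (365,388), still in place and undisturbed. Marks 2 and 3 are at (486,66) and (481,166). Going to J2.

Run:
```python
from h import *
import pickle
s=pickle.load(open('w9.pkl','rb'))
print(ray('wrist',(np.array([(486,66),(481,166)])+.5)/1.5-.5,.05,s))
plan(.456,-.2537,.044,155)
```

```text
[[ 0.59905981 -0.0022946   0.05      ]
 [ 0.58647147 -0.07855471  0.05      ]]
turn -1.6538 (10.4 rows) shift -0.0122 -0.1237 0.2300 (6.3 rows) th 80.58 F [0.2 0.3 0.2] g 87.716 0.0 t 32.7
```

```bash
python3 -m jog '[0,0,0,-0.15,1,0,0,0,-0.15,1,0,0,0,-0.15,1,0,0,0,-0.15,1,0,0,0,-0.15,1,0,0,0,-0.15,1,0,0,0,-0.15,1,0,0,0,-0.15,1,0,0,0,-0.15,1,0,0,0,-0.15,1,0,0,0,-0.154,1,-0.003,-0.031,0,0,1,-0.003,-0.031,0,0,1,-0.003,-0.031,0,0,1,-0.003,-0.031,0,0,1,0,0,0.035,0,1,0,0,0.035,0,1,0,0,0.03,0,1,0,0,0,0,1,0,0,0,0,1]' 35
python3 -c "
from h import *
plan(.456,-.2537,.044,155)"
```

```text
time: 34.4
ee_pos: [0.456, -0.252, 0.1739]
eef_rot: [0.215, 0.977, 0.001, -0.002]
wrist_force: [-0.2, 0.6, 0.9]
gripper_width: 1.002
grip_force: 0.0
turn 0.0043 (0.0 rows) shift -0.0007 -0.0015 0.1299 (3.1 rows) th 155.19 F [-0.2  0.6  0.9] g 88.218 0.0 t 34.4
```

```bash
python3 -m jog '[0,-0.001,0.035,0,1,0,0,0.035,0,1,0,0,0.03,0,1,0,0,0.02,0,1,0,0,0.01,0,1,0,0,0,0,-1,0,0,0,0,-1,0,0,0,0,-1,0,0,0,0,-1,0,0,0,0,-1,0,0,0,0,-1,0,0,0,0,-1,0,0,0,0,-1,0,0,0,0,-1,0,0,0,0,-1,0,0,0,0,-1,0,0,0,0,-1,0,0,0,0,-1]' 35
python3 -m jog '[0,0,-0.02,0,-1,0,0,-0.02,0,-1,0,0,-0.02,0,-1,0,0,-0.002,0,-1,0,0,0,0,-1,0,0,0,0,-1]' 35
python3 -c "
from h import *
plan(.5635,.004,.106,80.7)"
```

```text
time: 35.9
ee_pos: [0.4569, -0.2555, 0.0462]
eef_rot: [0.216, 0.976, -0.0, 0.0]
wrist_force: [-0.9, 1.2, 7.3]
gripper_width: 0.517
grip_force: 35.0
time: 36.4
ee_pos: [0.4559, -0.2548, 0.1067]
eef_rot: [0.216, 0.976, 0.0, -0.0]
wrist_force: [-0.2, -0.6, -1.4]
gripper_width: 0.521
grip_force: 34.9
turn 1.6534 (10.4 rows) shift 0.2728 0.0643 0.0007 (6.7 rows) th 155.10 F [-0.2 -0.6 -1.4] g 45.807 34.9 t 36.4
```

```bash
python3 -m jog '[0,0,0,0.13,-1,0,0,0,0.14,-1,0,0,0,0.14,-1,0,0,0,0.14,-1,0,0,0,0.14,-1,0,0,0,0.14,-1,0,0,0,0.14,-1,0,0,0,0.14,-1,0,0,0,0.14,-1,0,0,0,0.14,-1,0,0,0,0.14,-1,0,0,0,0.123,-1,0,0,0,0,-1]' 35
python3 -m jog '[0.027,0.0064,0,0,-1,0.027,0.0064,0,0,-1,0.027,0.0064,0,0,-1,0.027,0.0064,0,0,-1,0.027,0.0064,0,0,-1,0.027,0.0064,0,0,-1,0.027,0.0064,0,0,-1,0.027,0.0064,0,0,-1,0.027,0.0064,0,0,-1,0.0298,0.0064,0,0,-1,0,0,0,0,-1,0,0,0,0,-1,0,0,0,0,-1,0,0,0,0,-1]' 35
python3 -c "
from h import *
plan(.5635,.004,.06,80.7)"
```

```text
time: 37.48
ee_pos: [0.4554, -0.2544, 0.1058]
eef_rot: [0.763, 0.646, -0.0, -0.002]
wrist_force: [-0.2, -0.5, -2.1]
gripper_width: 0.515
grip_force: 34.9
time: 38.65
ee_pos: [0.5626, 0.0029, 0.1069]
eef_rot: [0.762, 0.648, -0.001, -0.001]
wrist_force: [-0.4, -0.6, -1.5]
gripper_width: 0.523
grip_force: 34.9
turn 0.0011 (0.0 rows) shift 0.0012 0.0007 0.0469 (1.1 rows) th 80.75 F [-0.4 -0.6 -1.5] g 46.014 34.9 t 38.6
```

```bash
python3 -m jog '[0.001,0.0005,0.01,0,-1,0,0,0.012,0,-1,0,0,0.01,0,-1,0,0,0,0,-1,0,0,0,0,-1]' 35
python3 -m jog '[0,0,0.006,0,-1,0,0,0.004,0,-1,0,0,0.001,0,-1,0,0,0,0,-1]' 35
python3 -m jog '[0,0,0.0015,0,-1,0,0,0,0,-1]' 35
python3 -m jog '[0,0,0.001,0,-1,0,0,0,0,-1]' 35
```

```text
time: 39.07
ee_pos: [0.5632, 0.0042, 0.0746]
eef_rot: [0.762, 0.647, -0.001, -0.001]
wrist_force: [1.0, -0.2, -0.7]
gripper_width: 0.519
grip_force: 34.9
time: 39.4
ee_pos: [0.564, 0.0047, 0.0643]
eef_rot: [0.762, 0.648, -0.0, -0.0]
wrist_force: [0.6, 0.3, -0.4]
gripper_width: 0.517
grip_force: 34.9
time: 39.57
ee_pos: [0.5643, 0.0047, 0.0631]
eef_rot: [0.762, 0.648, 0.0, 0.0]
wrist_force: [1.0, -0.2, -2.2]
gripper_width: 0.517
grip_force: 34.9
time: 39.73
ee_pos: [0.5643, 0.0047, 0.0621]
eef_rot: [0.762, 0.648, 0.0, 0.0]
wrist_force: [0.0, 0.0, -1.3]
gripper_width: 0.516
grip_force: 34.9
```

```bash
python3 -m jog '[0,0,0.001,0,-1,0,0,0,0,-1]' 35
python3 -m jog '[0,0,0.0006,0,-1,0,0,0,0,-1]' 35
python3 -m jog '[0,0,0.0005,0,-1,0,0,0,0,-1]' 35
```

```text
time: 39.9
ee_pos: [0.5642, 0.0047, 0.061]
eef_rot: [0.762, 0.648, 0.0, -0.0]
wrist_force: [-0.2, 0.2, -1.0]
gripper_width: 0.518
grip_force: 34.9
time: 40.07
ee_pos: [0.5642, 0.0046, 0.0604]
eef_rot: [0.762, 0.648, -0.0, -0.0]
wrist_force: [-0.2, -0.3, -1.5]
gripper_width: 0.52
grip_force: 34.9
time: 40.23
ee_pos: [0.5643, 0.0047, 0.0602]
eef_rot: [0.762, 0.648, 0.0, 0.0]
wrist_force: [-1.1, -0.0, 1.0]
gripper_width: 0.524
grip_force: 35.0
```

```bash
python3 -m jog '[0,0,0,0,1,0,0,0,0,1,0,0,0,0,1,0,0,0,0,1,0,0,0,0,1,0,0,0,0,1,0,0,0,0,1,0,0,-0.03,0,1,0,0,-0.035,0,1,0,0,-0.035,0,1,0,0,-0.035,0,1,0,0,-0.035,0,1,0,0,-0.035,0,1,0,0,0,0,1]' 35
python3 -m jog '[-0.035,-0.005,0,0,1,-0.035,-0.005,0,0,1,-0.035,-0.005,0,0,1,-0.035,-0.005,0,0,1,-0.035,-0.005,0,0,1,-0.035,-0.005,0,0,1,-0.035,-0.005,0,0,1,-0.035,-0.005,0,0,1,-0.03,-0.005,0,0,1,0,0,0,0,1,0,0,0,0,1]' 35
python3 - <<'E'
from h import *
import pickle
s=manip.read_state();im=snap('wrist','w10',scale=1.5);pickle.dump(s,open('w10.pkl','wb'))
for p,z in(((.479,-.393),.08),):
  q=proj('wrist',[[*p,z]],s)[0];print(q*1.5)
  jar('wrist','pics/raw_w10.png',s,q,z)
E
```

```text
time: 41.4
ee_pos: [0.5684, 0.0043, 0.2725]
eef_rot: [0.762, 0.648, 0.004, 0.004]
wrist_force: [1.3, -0.8, 1.1]
gripper_width: 1.002
grip_force: 0.0
time: 42.32
ee_pos: [0.4691, -0.2953, 0.2643]
eef_rot: [0.763, 0.646, 0.0, -0.0]
wrist_force: [0.4, 0.5, -0.3]
gripper_width: 1.0
grip_force: 0.0
[417.41177355 367.92489332]
pics/raw_w10.png [ 0.5    -0.3588] rad 0.0221 ptr centroid -56.5 pca -54.3 n 293 dist 0.0101
```

J3 has been knocked aside. I'll measure it again from the same picture.

Run:
```python
from h import *
import pickle
s=pickle.load(open('w10.pkl','rb'))
jar('wrist','pics/raw_w10.png',s,proj('wrist',[[.5,-.3588,.08]],s)[0],.08)
plan(.5,-.359,.044,35.5)
```

```text
pics/raw_w10.png [ 0.5001 -0.3587] rad 0.0222 ptr centroid -57.4 pca -54.1 n 287 dist 0.0101
turn 1.0029 (6.3 rows) shift -0.0129 0.0707 0.2204 (5.6 rows) th 80.63 F [0.6 0.1 0.8] g 87.893 0.0 t 42.4
```

```bash
python3 -m jog '[0,0,0,0.143,1,0,0,0,0.143,1,0,0,0,0.143,1,0,0,0,0.143,1,0,0,0,0.143,1,0,0,0,0.143,1,0,0,0,0.143,1,-0.006,0.035,0,0,1,-0.006,0.035,0,0,1,0,0,0.035,0,1,0,0,0.035,0,1,0,0,0.03,0,1,0,0,0,0,1,0,0,0,0,1,0,0,0,0,1]' 35
python3 -c "
from h import *
plan(.5,-.359,.044,35.5)"
```

```text
time: 43.62
ee_pos: [0.5021, -0.3576, 0.1664]
eef_rot: [0.952, 0.307, 0.001, 0.001]
wrist_force: [0.6, 0.1, 1.6]
gripper_width: 1.002
grip_force: 0.0
turn 0.0055 (0.0 rows) shift -0.0025 -0.0001 0.1224 (2.9 rows) th 35.75 F [0.6 0.1 1.6] g 88.205 0.0 t 43.6
```

```bash
python3 -m jog '[-0.002,0,0.03,0,1,0,0,0.035,0,1,0,0,0.03,0,1,0,0,0.018,0,1,0,0,0.009,0,1,0,0,0,0,-1,0,0,0,0,-1,0,0,0,0,-1,0,0,0,0,-1,0,0,0,0,-1,0,0,0,0,-1,0,0,0,0,-1,0,0,0,0,-1,0,0,0,0,-1,0,0,0,0,-1,0,0,0,0,-1,0,0,0,0,-1,0,0,0,0,-1]' 35
python3 -m jog '[0,0,-0.02,0,-1,0,0,-0.02,0,-1,0,0,-0.02,0,-1,0,0,-0.002,0,-1,0,0,0,0,-1,0,0,0,0,-1]' 35
python3 -c "
from h import *
plan(.5505,-.0725,.106,80.7)"
```

```text
time: 45.12
ee_pos: [0.5, -0.3597, 0.0437]
eef_rot: [0.952, 0.306, 0.0, 0.001]
wrist_force: [0.3, -0.8, 6.9]
gripper_width: 0.522
grip_force: 35.0
time: 45.62
ee_pos: [0.4985, -0.3583, 0.1037]
eef_rot: [0.952, 0.306, -0.0, -0.001]
wrist_force: [0.5, 0.1, -2.7]
gripper_width: 0.518
grip_force: 35.0
turn -1.0005 (6.3 rows) shift 0.2905 0.0051 -0.0023 (7.0 rows) th 35.68 F [ 0.5  0.1 -2.7] g 45.625 35.0 t 45.6
```

```bash
python3 -m jog '[0,0,0,-0.12,-1,0,0,0,-0.126,-1,0,0,0,-0.126,-1,0,0,0,-0.126,-1,0,0,0,-0.126,-1,0,0,0,-0.126,-1,0,0,0,-0.126,-1,0,0,0,-0.124,-1,0,0,0,0,-1]' 35
python3 -m jog '[0.029,0.0005,-0.0005,0,-1,0.029,0.0005,-0.0005,0,-1,0.029,0.0005,-0.0005,0,-1,0.029,0.0005,-0.0005,0,-1,0.029,0.0005,0,0,-1,0.029,0.0005,0,0,-1,0.029,0.0005,0,0,-1,0.029,0.0005,0,0,-1,0.029,0.0005,0,0,-1,0.0295,0.0005,0,0,-1,0,0,0,0,-1,0,0,0,0,-1,0,0,0,0,-1]' 35
python3 -c "
from h import *
plan(.5505,-.0725,.06,80.7)"
```

```text
time: 46.37
ee_pos: [0.4981, -0.358, 0.1029]
eef_rot: [0.761, 0.649, -0.0, -0.002]
wrist_force: [-0.0, 0.4, -2.3]
gripper_width: 0.518
grip_force: 35.0
time: 47.45
ee_pos: [0.5507, -0.0733, 0.1062]
eef_rot: [0.763, 0.647, -0.001, -0.0]
wrist_force: [0.0, -0.8, -2.2]
gripper_width: 0.515
grip_force: 35.0
turn -0.0016 (0.0 rows) shift 0.0008 -0.0004 0.0462 (1.1 rows) th 80.63 F [ 0.  -0.8 -2.2] g 45.319 35.0 t 47.5
```

Expected contact is at TCP z ≈ 0.0577.

```bash
python3 -m jog '[0,0,0.01,0,-1,0,0,0.012,0,-1,0,0,0.01,0,-1,0,0,0,0,-1,0,0,0,0,-1]' 35
python3 -m jog '[0,0,0.006,0,-1,0,0,0.005,0,-1,0,0,0.002,0,-1,0,0,0,0,-1]' 35
python3 -m jog '[0,0,0.0015,0,-1,0,0,0,0,-1]' 35
python3 -m jog '[0,0,0.001,0,-1,0,0,0,0,-1]' 35
```

```text
time: 47.87
ee_pos: [0.5503, -0.0738, 0.0739]
eef_rot: [0.763, 0.647, -0.001, -0.001]
wrist_force: [0.7, 0.3, -1.7]
gripper_width: 0.522
grip_force: 35.0
time: 48.2
ee_pos: [0.551, -0.0731, 0.0615]
eef_rot: [0.762, 0.647, -0.0, -0.0]
wrist_force: [-0.9, 0.6, -2.4]
gripper_width: 0.521
grip_force: 35.0
time: 48.37
ee_pos: [0.5514, -0.0732, 0.0605]
eef_rot: [0.762, 0.647, 0.0, 0.0]
wrist_force: [-0.2, -0.1, -3.2]
gripper_width: 0.521
grip_force: 35.0
time: 48.53
ee_pos: [0.5514, -0.0732, 0.0595]
eef_rot: [0.762, 0.647, 0.0, 0.0]
wrist_force: [-0.5, -0.6, -2.8]
gripper_width: 0.517
grip_force: 35.0
```

```bash
python3 -m jog '[0,0,0.001,0,-1,0,0,0,0,-1]' 35
python3 -m jog '[0,0,0.0006,0,-1,0,0,0,0,-1]' 35
python3 -m jog '[0,0,0.0005,0,-1,0,0,0,0,-1]' 35
```

```text
time: 48.7
ee_pos: [0.5513, -0.0732, 0.0584]
eef_rot: [0.762, 0.647, 0.0, -0.0]
wrist_force: [0.6, -0.2, -2.4]
gripper_width: 0.518
grip_force: 35.0
time: 48.87
ee_pos: [0.5512, -0.0732, 0.0578]
eef_rot: [0.762, 0.647, -0.0, -0.0]
wrist_force: [0.9, 0.7, -2.9]
gripper_width: 0.519
grip_force: 35.0
time: 49.03
ee_pos: [0.5514, -0.0732, 0.0577]
eef_rot: [0.762, 0.647, 0.0, 0.0]
wrist_force: [-0.9, 0.1, 1.4]
gripper_width: 0.516
grip_force: 35.0
```

```bash
python3 -m jog '[0,0,0,0,1,0,0,0,0,1,0,0,0,0,1,0,0,0,0,1,0,0,0,0,1,0,0,0,0,1,0,0,0,0,1,0,0,-0.03,0,1,0.005,0,-0.035,0,1,0.005,0,-0.035,0,1,0.005,0,-0.035,0,1,0.005,0,-0.035,0,1,0,0,-0.035,0,1,0,0,0,0,1,0,0,0,0,1,0,0,0,0,1]' 35
python3 - <<'E'
from h import *
import pickle
s=manip.read_state();im=snap('wrist','w11',scale=1.5);pickle.dump(s,open('w11.pkl','wb'))
for p in((.5757,.0816),(.5643,.0047),(.5514,-.0732)):
  jar('wrist','pics/raw_w11.png',s,proj('wrist',[[*p,.094]],s)[0],.094)
E
```

```text
time: 50.37
ee_pos: [0.554, -0.0534, 0.2618]
eef_rot: [0.762, 0.647, -0.0, -0.0]
wrist_force: [-0.3, 0.2, -0.5]
gripper_width: 1.0
grip_force: 0.0
pics/raw_w11.png [0.582  0.0894] rad 0.0317 ptr centroid -40.5 pca 29.1 n 407 dist 0.0105
pics/raw_w11.png [0.564  0.0066] rad 0.0233 ptr centroid -9.8 pca -9.5 n 248 dist 0.0112
pics/raw_w11.png [ 0.5584 -0.0815] rad 0.0332 ptr centroid 37.0 pca -42.5 n 419 dist 0.0078
```

View pics/w11.png

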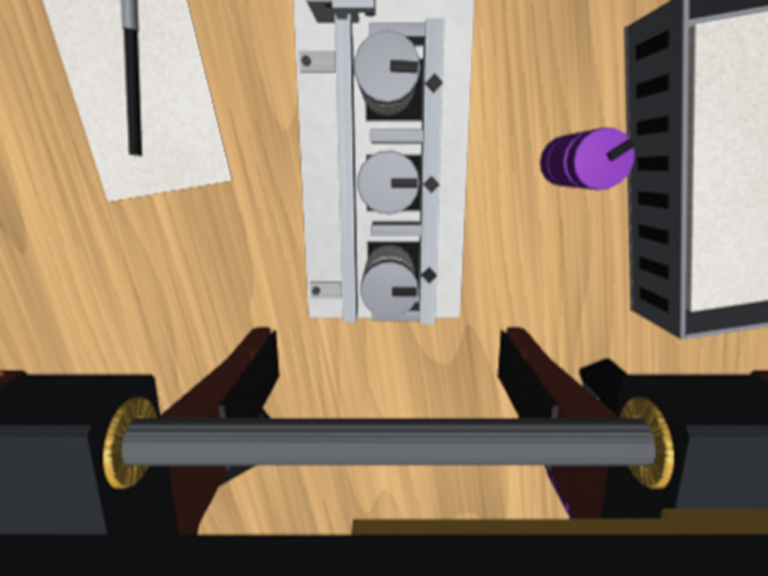

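All three jars stand in their bays, at (387,67), (388,182) and (389,287), with the pointers along the rack's x toward the marks. Now I'll close the lever.

```bash
python3 -c "
from h import *
plan(.478,.195,.0835,80.4)"
```

```text
turn 0.0060 (0.0 rows) shift 0.2323 -0.1158 0.1774 (7.5 rows) th 80.67 F [ 0.1 -0.6 -0.3] g 87.888 0.0 t 50.4
```

```bash
python3 -m jog '[0.029,-0.0145,0,0,1,0.029,-0.0145,0,0,1,0.029,-0.0145,0,0,1,0.029,-0.0145,0,0,1,0.029,-0.0145,0,0,1,0.029,-0.0145,0,0,1,0.029,-0.0145,0,0,1,0.0293,-0.0143,0,0,1,0,0,0.03,0,1,0,0,0.03,0,1,0,0,0,0,1,0,0,0,0,1,0,0,0,0,1]' 25
python3 -c "
from h import *
plan(.478,.195,.0835,80.4)"
```

```text
time: 51.5
ee_pos: [0.4779, 0.1942, 0.2024]
eef_rot: [0.762, 0.647, -0.001, -0.0]
wrist_force: [0.7, 0.8, 0.8]
gripper_width: 0.999
grip_force: 0.0
turn 0.0054 (0.0 rows) shift 0.0008 -0.0001 0.1189 (2.9 rows) th 80.64 F [0.7 0.8 0.8] g 87.900 0.0 t 51.5
```

```bash
python3 -m jog '[0,0,0.035,0,1,0,0,0.035,0,1,0,0,0.03,0,1,0,0,0.018,0,1,0,0,0,0,-1,0,0,0,0,-1,0,0,0,0,-1,0,0,0,0,-1,0,0,0,0,-1,0,0,0,0,-1,0,0,0,0,-1,0,0,0,0,-1,0,0,0,0,-1,0,0,0,0,-1,0,0,0,0,-1,0,0,0,0,-1,0,0,0,0,-1,0,0,0,0,-1,0,0,0,0,-1,0,0,0,0,-1]' 30
python3 -m jog '[0,0,0,0,-1,0,0,0,0,-1]' 30
```

```text
time: 53.17
ee_pos: [0.4775, 0.1946, 0.0843]
eef_rot: [0.762, 0.647, -0.0, -0.0]
wrist_force: [-1.7, 1.2, 1.3]
gripper_width: 0.149
grip_force: 30.0
time: 53.33
ee_pos: [0.4775, 0.1945, 0.0843]
eef_rot: [0.762, 0.647, -0.0, -0.0]
wrist_force: [-2.3, 1.2, 0.3]
gripper_width: 0.151
grip_force: 30.0
```

Gripped. Now the reverse arc.

```bash
python3 -m jog '[0,0.0048,-0.0075,0,-1,0,0.0056,-0.007,0,-1,0,0.0063,-0.0063,0,-1,0,0.0069,-0.0056,0,-1,0,0.0075,-0.0049,0,-1,0,0.0079,-0.0041,0,-1,0,0.0083,-0.0032,0,-1,0,0.0086,-0.0023,0,-1,0,0.0088,-0.0014,0,-1,0,0.0089,-0.0005,0,-1]' 30
python3 -m jog '[0,0.0089,0.0004,0,-1,0,0.0088,0.0014,0,-1,0,0.0086,0.0023,0,-1,0,0.0083,0.0032,0,-1,0,0.008,0.004,0,-1,0,0.0075,0.0048,0,-1,0,0.0069,0.0056,0,-1,0,0.0063,0.0063,0,-1,0,0.0056,0.0069,0,-1,0,0.0049,0.0075,0,-1,0,0,0,0,-1,0,0,0,0,-1]' 30
```

```text
time: 54.17
ee_pos: [0.548, 0.1824, 0.1286]
eef_rot: [0.762, 0.647, -0.002, -0.002]
wrist_force: [-9.1, 0.6, 5.5]
gripper_width: 0.148
grip_force: 30.0
time: 55.17
ee_pos: [0.6229, 0.1705, 0.084]
eef_rot: [0.762, 0.647, -0.001, -0.001]
wrist_force: [-5.1, -2.4, 0.3]
gripper_width: 0.151
grip_force: 30.0
```

```bash
python3 -m jog '[0,0,0,0,1,0,0,0,0,1,0,0,0,0,1,0,0,0,0,1,0,0,0,0,1,0,0,0,0,1,0,0,0,0,1,0,0,-0.03,0,1,0,0,-0.035,0,1,0,0,-0.035,0,1,0,0,-0.035,0,1,0,0,-0.035,0,1,0,0,0,0,1]' 30
python3 -m jog '[-0.035,-0.012,-0.004,0,1,-0.035,-0.012,-0.004,0,1,-0.035,-0.012,-0.004,0,1,-0.035,-0.012,-0.004,0,1,-0.035,-0.012,-0.004,0,1,-0.02,-0.01,0,0,1,0,0,0,0,1,0,0,0,0,1,0,0,0,0,1]' 30
python3 - <<'E'
from h import *
im=snap('wrist','w12');sc=snap('scene','sc12')
a=cv2.imread('pics/raw_w12.png')[0:260,150:420];b=cv2.imread('pics/raw_sc12.png')[90:290,190:420]
f=lambda x,w:cv2.resize(x,(w,int(x.shape[0]*w/x.shape[1])),interpolation=cv2.INTER_CUBIC)
a=f(a,390);b=f(b,400);H=max(len(a),len(b))
p=lambda x:cv2.copyMakeBorder(x,0,H-len(x),0,0,cv2.BORDER_CONSTANT)
cv2.imwrite('pics/fin.png',np.hstack([p(a),p(b)]))
E
```

```text
time: 56.25
ee_pos: [0.6276, 0.1714, 0.2632]
eef_rot: [0.762, 0.647, 0.006, 0.003]
wrist_force: [0.6, 0.6, 0.4]
gripper_width: 0.998
grip_force: 0.0
time: 57.0
ee_pos: [0.5231, -0.01, 0.2747]
eef_rot: [0.762, 0.647, 0.0, -0.0]
wrist_force: [-0.2, -0.4, -0.2]
gripper_width: 0.999
grip_force: 0.0
```

View pics/fin.png

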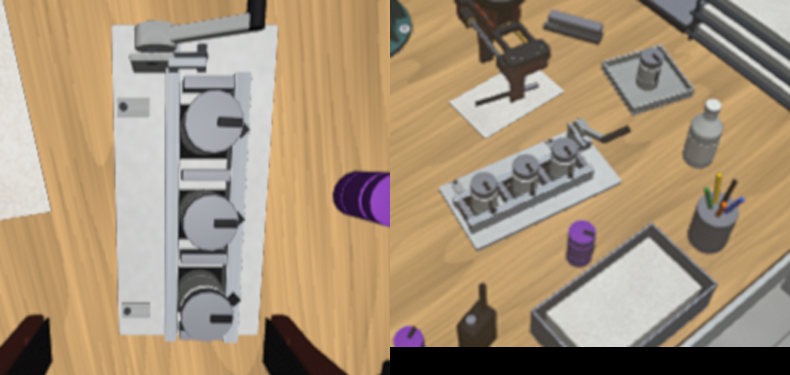

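The lever at (230,25) leans to +x and is clamped. The three jars at (213,122), (210,222) and (207,315) are against the rail with their pointers to the marks. F stands in the tray at (650,68) in the scene half.

```bash
python3 -c "
from workcell import manip
print(manip.job_done())"
```

```text
the job is handed in; nothing more can be done
None
```

I handed the job in at about 57 s: the finished jar is upright in the tray, all three waiting jars are in their own bays with pointers facing the marks, and the lever is snapped shut (one jar was set on the rail edge by mistake on its first try, was lifted off and regripped, and the wrist force reached about 55 N).

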